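# Set sprung tweezers to the narrow tip gauge

### The job

The two tip gauges sit in the wrong seats of the gauge stand: swap them, so that the tall narrow-topped gauge stands upright in the front seat (the one nearer the robot) and the low wide one in the rear seat. Then pick up the sprung tweezers, hold them level just above the narrow gauge, in line with its two engraved lines, and squeeze until one tip stands over each line, 12 mm apart. Finish while still holding the tweezers there in the gripper with the gap steady and the tips not touching the gauge; leave the vial, the loupe and the battery where they are.

Things in the scene. Friction and masses are not known exactly. Their poses are not given: they have to be found in the camera images.
- stand: Fixed grey gauge stand on the desk, 142 (its x) x 50 (its y) x 10 mm, origin at the centre of its underside. Two shallow rectangular seats in a row along its x, each 60.5 x 36 mm inside, floor 4 mm above the desk, rims 6 mm above that floor (10 mm above the desk). Its -x end is the front and points to the robot, within 0.3 rad.
- front_seat (a point): Centre of the front seat's floor (33 mm from the stand's origin along its -x, 4 mm above the desk); axes as the stand's.
- rear_seat (a point): Centre of the rear seat's floor (33 mm from the stand's origin along its +x, 4 mm above the desk); axes as the stand's.
- narrow_gauge: Loose aluminium gauge, the taller one, 0.1 kg: a base 44 (x) x 30 (y) x 18 mm high carrying a ridge 44 (x) x 18 (y) mm, total height 32 mm. Two engraved dark lines run along x on top of the ridge, 12 mm apart (at y = +6 and -6 mm). Origin at the centre of its underside, z up; x along the stand's x. At the start it lies in the rear seat. In a seat its top is 36 mm above the desk.
- narrow_gauge_top (a point): Centre of the ridge's top face, midway between the two lines of the narrow gauge; axes as the gauge's.
- wide_gauge: Loose aluminium gauge, the lower one, 0.09 kg: plain block 44 (x) x 30 (y) x 20 mm high with two engraved dark lines along x, 24 mm apart. Origin at the centre of its underside, z up. At the start it lies in the front seat.
- tweezers: Loose steel sprung tweezers, 0.04 kg, lying flat on the desk, 157 mm long and 14 mm high. Origin on the underside in the middle plane; x runs along them to the tips (tips at x = +70 mm, rounded tail at x = -87 mm), y is the direction in which the two legs close, z up.
- tweezers_grip (a point): Middle of the tweezers between the two flat serrated finger pads, where they are to be gripped (x = +25, y = 0, z = 7 mm in the tweezers' frame, 45 mm behind the tips). Each pad is 26 mm long (x) and 14 mm high; over the outsides of the pads the tweezers measure 41 mm when open and 29 mm when the tip gap is 12 mm, where the pads are parallel: 2 mm less tip gap is 1.33 mm less here.
- tweezers_tips (a point): Point midway between the two tips (x = +70, y = 0, z = 7 mm in the tweezers' frame).
- tip_left (a point): Inner face of the tip of the left (+y) leg, 7 mm above the tweezers' underside.
- tip_right (a point): Inner face of the tip of the right (-y) leg.
- leg_left (a joint): Closing angle of the left leg about its hinge in the tail (rad); the right leg mirrors it. 0 = fully open (tip gap 30 mm), 0.067 = tip gap 12 mm, stop at 0.105 (gap 2 mm); the tip gap in mm is 30 - 270 x value. The legs spring open: squeezing at the pads takes about 3 N at 0, 7.5 N at 12 mm gap, 10 N at the stop.
- vial_1: Bystander: brown glass vial with black cap, 22 mm across, 49 mm high, upright; origin under its centre.
- loupe: Bystander: black eyepiece loupe, 35 mm across, 34 mm high; origin under its centre.
- battery_9v: Bystander: 9 V block battery standing upright, 18 x 29 x 47 mm; origin under its centre.
Things that resemble listed ones, but are neither listed nor needed, are in the scene too. Leave any turquoise look-alike of the narrow_gauge alone.

How it is judged:
By the outcome, as a careful person would: the job done as asked, in the order asked, and still so for the second after the job is handed in, while the arm keeps its last pose, push and grip.
It also fails if it takes over 69 s, if anything falls off the work surface, if the arm or the gripper's body presses on something with over 40 N, if the wrist force passes 120 N, or if a joint passes its speed limit or range.

### The arm

A 7-joint arm with a two-finger parallel gripper is mounted at the origin on a cart in front of the work surface, level with it; the furniture and walls round the work are solid. World frame = base frame: x ahead of the robot, y to its left, z up, the work surface at z = 0. Lengths are in m, angles in rad, forces in N, time in s.
With the tool pointing down it reaches from about 0.425 to 0.8 m from the base axis. Payload 8.3 kg.
Tool frame: the origin (TCP) lies on the centre line of the jaws, within the pads' length; the fingertips stand 14 mm ahead of it and the grasp point (between the pads) lies 5 mm behind it; z points along the fingers, x is the direction in which the jaws open and shut, and the axes are right-handed (so a half turn about z gives the same grasp; the last joint's range is limited). The gripper opens to 85 mm and grips with 20 to 120 N. Pads are 22 mm wide; open, the fingers measure 114 mm over their backs; the gripper's body (76 mm by 85 mm) begins 54 mm behind the grasp point. The pads swing forward as they close: fully open they stand 13 mm farther back than shut.
Start: joints at [1.271, 0.383, 0.016, 1.37, -0.006, 1.388, -0.046], TCP at [0.147, -0.608, 0.245] pointing down, gripper open.
Joint ranges: [-2.95, 2.95], [-0.25, 2.06], [-1.52, 1.56], [0.18, 2.33], [-1.44, 4.58], [0.02, 2.06], [-3.01, 3.01]. Speed limits (rad/s): [2.39, 2.39, 3.01, 3.01, 3.14, 3.14, 3.14].

### API

Orientations are given as a unit quaternion [x, y, z, w].
In Python, from workcell import manip, imaging gives the robot as it stands. The module is installed in compiled form; this text tells all that it offers.
- The arm moves only by the tool arm_command, never from a script. Its arguments are lists of equal length, an entry for each row: "slide": the shift along the tool's x, y, z scaled (see below), a list of three; "rot": the turn, a rotation vector about the tool's x, y, z scaled (see below), a list of three. A call has exactly 8 rows; each row is the pose to reach, as a shift and turn from the pose commanded when the call began, along the tool's axes at that moment, turning the shorter way round; what a row does not reach only later rows make up. The controller multiplies each number of a shift by 0.1 m and each number of a turn by pi rad. A row lasts 1/8 s, in which the tool goes at most 62.5 mm and 10.7 degrees, less where a joint would pass 70% of its speed; a pose out of reach is approached as far as the arm can. A call with a number of a shift or a turn outside -1 to 1 is refused whole. A call with a gripper value outside its range is refused whole. "grip" is the opening in per cent of the stroke, from 0 (shut) to 100 (fully open), set as the call begins (left out, the last holds). The fingers move at their own pace and stop on an object; the grip force is fixed at half the most. Time passes only in rows, so rows that repeat a pose let the fingers close, or fill a call up. It gives the time, the measured TCP pose, the force and the opening at its end, in the units of the state.
- manip.read_state(): the state, without advancing time (a new reading comes with each control period).
- imaging.capture(name): name is "scene" or "top"; returns the picture (400x640x3 uint8, blue, green, red); there is no depth.
- imaging.camera_info(name): a dict with "intrinsics" (3x3 intrinsics, pixels), "R" (3x3) and "t" (3): a world point X has camera coordinates R X + t. Camera axes: x right, y down, z forward; pixel columns grow to the right and rows downward; lengths in m; the calibration is good to about 2 mm. A picture is of the moment at which its call begins. camera_info takes no time and is no camera call.
- manip.finish_job(): hands the job in, once; it reports no verdict.
The state is a dict: "t": time; "qpos": joint angles; "qvel": joint speeds; "tau": joint torques, N m; "tcp_pos": TCP position; "eef_rot": TCP orientation; "contact_force": force on the tool from outside, world axes, zero at the start; "moment": the same for the moment, N m; "gripper_width": finger opening in m.
Only numpy, scipy, OpenCV 4.12 (cv2) and the standard library are available. Lean on these libraries where they do the work, as an engineer would, in place of code of your own. Each camera call takes 0.05 s, during which the arm holds its last target.

## Working session

There is one attempt and no reset: what is moved stays moved. The work goes in short steps, Python scripts to look and compute and a tool call to move; the robot and the scene stay as the last step left them, time stands still between calls to the robot, and variables do not carry over. Pictures are saved under pics/ and viewed, and the job is handed in when it is done.

Besides the shell and the picture viewer there is one more tool, called after "Call:" as a command line: name --argument value ..., lists and objects as JSON in quotes. arm_command: Moves the arm, as the interface text tells. Its arguments: {"type":"object","properties":{"slide":{"type":"array","items":{"type":"array","items":{"type":"number"}}},"rot":{"type":"array","items":{"type":"array","items":{"type":"number"}}},"grip":{"type":"number"}},"required":["slide","rot"]}

```bash
mkdir -p pics
python3 - <<'E'
from workcell import manip, imaging
import cv2
s=manip.read_state()
for k,v in s.items(): print(k,v)
for n in("scene","top"):
    i=imaging.camera_info(n); print(n,i)
    cv2.imwrite(f"pics/{n}0.png",imaging.capture(n))
E
```

```text
t 0.0
qpos [ 1.27111499  0.38423444  0.01636335  1.37114985 -0.00628035  1.3882325
 -0.04650721]
qvel [-0.00059519 -0.0001513   0.00104616 -0.00075838  0.00043733  0.00026479
  0.00064448]
tau [-1.86817097e-04 -6.27594209e+01  8.44444055e-01 -3.71819794e+01
  1.65088812e-02  1.40952668e-02 -3.05611673e-05]
tcp_pos [ 0.14653008 -0.60708198  0.24428305]
eef_rot [ 7.85697729e-01 -6.18609816e-01 -7.91396932e-04 -5.90221957e-04]
contact_force [-0.03962116 -0.50492444 -0.27229677]
moment [-0.01761441  0.01874032  0.00966122]
gripper_width 0.08507358820204282
scene {'intrinsics': array([[376.89260315,   0.        , 318.14027834],
       [  0.        , 376.89260315, 201.74137848],
       [  0.        ,   0.        ,   1.        ]]), 'R': array([[-0.70472633, -0.7093674 , -0.01259762],
       [-0.49214867,  0.50156414, -0.71149357],
       [ 0.51102886, -0.49520835, -0.70257968]]), 't': array([0.36408148, 0.31063364, 0.72624048])}
top {'intrinsics': array([[496.8505652 ,   0.        , 312.14510266],
       [  0.        , 496.8505652 , 201.43291162],
       [  0.        ,   0.        ,   1.        ]]), 'R': array([[ 0.02762087, -0.99955308, -0.01143364],
       [-0.9922222 , -0.02602588, -0.12172819],
       [ 0.12137622,  0.01470695, -0.99249762]]), 't': array([-0.03161468,  0.56632705,  1.56601706])}
```

View pics/scene0.png

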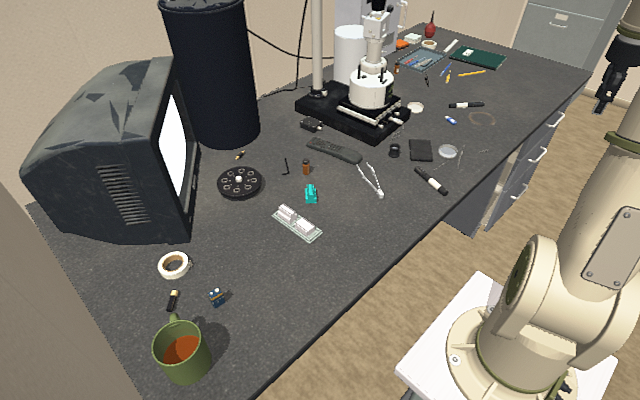

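View pics/top0.png

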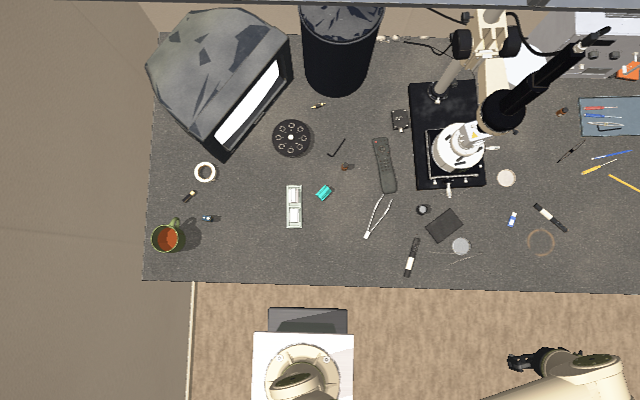

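The stand is at about (294,206) in the top view. The tweezers are at (377,215), tips apparently toward the robot or away; zooming in.

Run:
```python
import cv2
t=cv2.imread("pics/top0.png"); s=cv2.imread("pics/scene0.png")
cv2.imwrite("pics/top_z.png",cv2.resize(t[160:260,270:400],None,fx=6,fy=6,interpolation=cv2.INTER_CUBIC))
cv2.imwrite("pics/scene_z.png",cv2.resize(s[145:245,265:395],None,fx=6,fy=6,interpolation=cv2.INTER_CUBIC))
```

```text
(no output)
```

View pics/top_z.png

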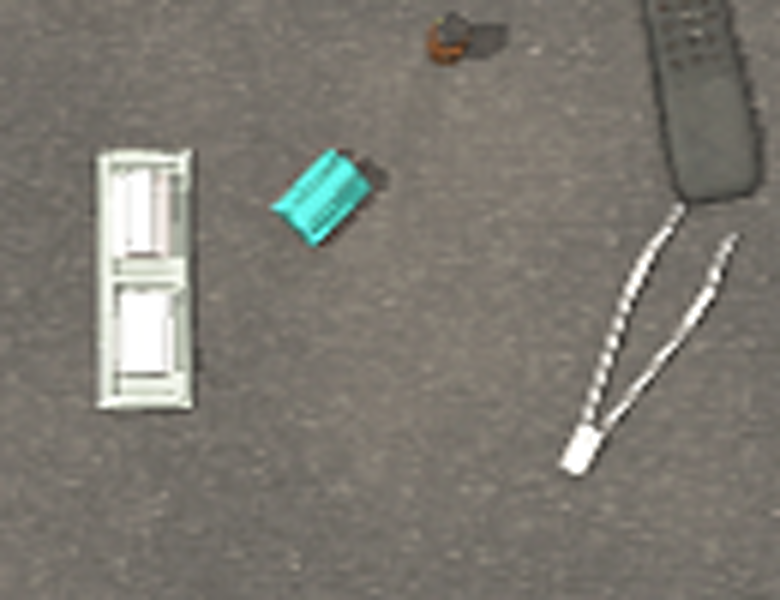

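View pics/scene_z.png

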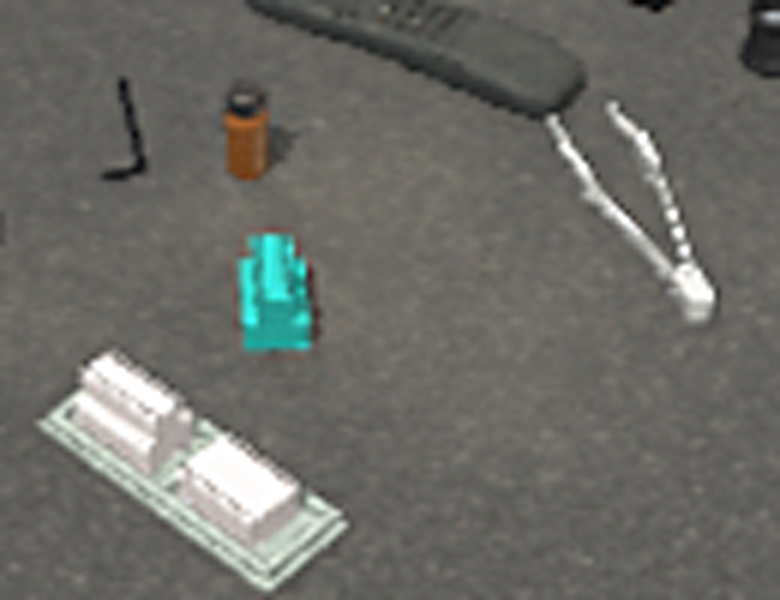

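```bash
cat > h.py <<'E'
import numpy as np, cv2
from workcell import manip, imaging
from scipy.spatial.transform import Rotation as Rot
def cam(n):
    i=imaging.camera_info(n); return np.array(i["intrinsics"]),np.array(i["R"]),np.array(i["t"])
def px2w(n,uv,z):
    K,R,t=cam(n); C=-R.T@t
    uv=np.atleast_2d(np.array(uv,float))
    d=(R.T@np.linalg.inv(K)@np.c_[uv,np.ones(len(uv))].T).T
    return C+d*((z-C[2])/d[:,2])[:,None]
def w2px(n,X):
    K,R,t=cam(n); p=(K@(R@np.atleast_2d(X).T+t[:,None])).T
    return p[:,:2]/p[:,2:]
def tri(uvA,uvB):
    P={}
    for n in("scene","top"):
        K,R,t=cam(n);P[n]=K@np.c_[R,t]
    X=cv2.triangulatePoints(P["scene"],P["top"],np.array(uvA,float).reshape(2,1),np.array(uvB,float).reshape(2,1))
    return (X[:3]/X[3]).ravel()
E
python3 - <<'E'
from h import *
for n in("scene","top"):
    K,R,t=cam(n); print(n,-R.T@t)
t=cv2.imread("pics/top0.png"); s=cv2.imread("pics/scene0.png")
def show(img,x0,y0,x1,y1,th,name):
    g=cv2.cvtColor(img,cv2.COLOR_BGR2GRAY)[y0:y1,x0:x1]
    G=cv2.resize(g,None,fx=8,fy=8,interpolation=cv2.INTER_LINEAR)
    m=(G>th).astype(np.uint8)
    cs,_=cv2.findContours(m,cv2.RETR_EXTERNAL,cv2.CHAIN_APPROX_NONE)
    for c in sorted(cs,key=cv2.contourArea)[-2:]:
        r=cv2.minAreaRect(c); q=cv2.approxPolyDP(cv2.convexHull(c),8,True)[:,0]
        f=lambda p:(np.array(p)+.5)/8-.5+[x0,y0]
        print(name,cv2.contourArea(c)/64,"rect",f(cv2.boxPoints(r)).round(2).tolist(),"\n poly",f(q).round(2).tolist())
        print(" rect z.01",px2w(name,f(cv2.boxPoints(r)),.01)[:,:2].round(4).tolist()," poly z.01",px2w(name,f(q),.01)[:,:2].round(4).tolist())
show(t,280,178,308,235,150,"top")
show(s,265,195,330,245,150,"scene")
show(t,355,190,398,245,150,"top")
show(s,345,155,395,205,150,"scene")
E
```

```text
scene [0.03832589 0.46210518 0.7358422 ]
top [ 0.37271826 -0.03989273  1.62284469]
top 642.03125 rect [[285.56, 184.31], [301.44, 184.31], [301.44, 227.56], [285.56, 227.56]] 
 poly [[301.06, 184.31], [301.44, 227.19], [285.94, 227.44], [285.69, 185.81], [289.56, 184.31]]
 rect z.01 [[0.6243, 0.0729], [0.6257, 0.0207], [0.4835, 0.0164], [0.4821, 0.0681]]  poly z.01 [[0.6257, 0.022], [0.4847, 0.0165], [0.4826, 0.0669], [0.6194, 0.0723], [0.6247, 0.0598]]
scene 7.5390625 rect [[305.19, 194.56], [307.44, 194.56], [307.44, 198.81], [305.19, 198.81]] 
 poly [[305.31, 194.56], [307.19, 195.94], [307.06, 198.69], [305.19, 197.94]]
 rect z.01 [[0.6124, -0.0443], [0.6079, -0.0487], [0.5956, -0.0369], [0.6, -0.0325]]  poly z.01 [[0.6122, -0.0445], [0.6044, -0.0443], [0.5967, -0.0365], [0.6025, -0.0349]]
scene 819.71875 rect [[270.78, 215.49], [281.66, 200.7], [323.01, 231.12], [312.13, 245.9]] 
 poly [[271.19, 214.94], [278.31, 206.06], [283.06, 203.31], [321.06, 229.69], [322.31, 232.06], [310.06, 242.56], [307.94, 242.56]]
 rect z.01 [[0.6191, 0.0749], [0.6409, 0.018], [0.4821, 0.0167], [0.4
[... 976 characters left out ...]
6.19, 161.94], [372.44, 166.69], [377.31, 181.69], [375.69, 180.94]]
 rect z.01 [[0.5846, -0.2722], [0.5829, -0.2867], [0.5013, -0.2371], [0.5033, -0.2237]]  poly z.01 [[0.5843, -0.2748], [0.5561, -0.2704], [0.5027, -0.2273], [0.5082, -0.2266]]
scene 108.9140625 rect [[353.2, 167.05], [359.16, 161.92], [386.43, 193.57], [380.47, 198.7]] 
 poly [[356.81, 163.94], [379.31, 185.31], [383.44, 192.94], [381.94, 197.44], [379.06, 197.06], [361.94, 177.19], [357.69, 169.31]]
 rect z.01 [[0.5964, -0.2286], [0.5997, -0.2598], [0.4531, -0.206], [0.4521, -0.1782]]  poly z.01 [[0.5984, -0.2474], [0.4888, -0.2191], [0.4607, -0.2022], [0.4524, -0.185], [0.459, -0.1806], [0.5473, -0.2115], [0.5798, -0.23]]
```

Run:
```python
from h import *
t=cv2.imread("pics/top0.png"); s=cv2.imread("pics/scene0.png")
g=cv2.cvtColor(t,cv2.COLOR_BGR2GRAY); print(g[183:230,284:304])
for (n,im,b,z) in [("top",t,(287,186,302,204),.036),("top",t,(287,206,302,225),.024)]:
    x0,y0,x1,y1=b
    G=cv2.resize(cv2.cvtColor(im,cv2.COLOR_BGR2GRAY)[y0:y1,x0:x1],None,fx=8,fy=8,interpolation=cv2.INTER_LINEAR)
    for th in (225,240):
        cs,_=cv2.findContours((G>th).astype(np.uint8),cv2.RETR_EXTERNAL,cv2.CHAIN_APPROX_NONE)
        c=max(cs,key=cv2.contourArea); p=(cv2.boxPoints(cv2.minAreaRect(c))+.5)/8-.5+[x0,y0]
        w=px2w(n,p,z); print(th,p.round(1).tolist(),w[:,:2].round(4).tolist(),w.mean(0).round(4))
for n,im,b in(("top",t,(280,178,308,235)),("scene",s,(265,195,330,250))):
    x0,y0,x1,y1=b
    cv2.imwrite(f"pics/{n}_zz.png",cv2.resize(im[y0:y1,x0:x1],None,fx=10,fy=10,interpolation=cv2.INTER_NEAREST))
```

```text
[[107 110 108 107 108 113 120 106 111 116 112 107 113 111 113 122 111 114
  113 116]
 [110 102 112 124 107 119 126 121 123 121 112 111 113 109 110 120 126 131
  115 117]
 [111 102 130 168 180 212 215 221 225 218 198 201 190 152 150 147 196 208
   90 120]
 [115 100 186 248 225 246 242 243 242 242 244 249 254 255 247 234 252 172
   87 117]
 [102  82 171 241 189 161 179 173 172 173 172 168 170 176 150 185 243 159
   83 115]
 [109  91 172 240 190 189 211 176 216 229 233 178 201 231 212 215 245 160
   80 109]
 [108  93 170 237 224 241 222 247 255 255 255 187 193 219 150 136 188 163
   87 115]
 [110  99 167 235 235 255 255 242 255 255 255 194 214 230 160 140 193 164
   86 118]
 [113 102 165 234 235 255 253 241 255 255 255 210 233 235 180 157 206 142
   91 120]
 [106  98 165 234 239 255 251 241 255 255 255 197 221 229 160 138 166 113
   87 114]
 [111  99 164 239 247 255 251 241 255 255 255 207 230 230 162 140 168 116
   86 110]
 [113  94 160 238 248 255 251 241 255 255 255 206 230 230 162 137 168 119
   88 113]
 [106  86 160 238 244 254 251 241 255 255 255 207 231 230 163 136 167 119
   86 
[... 2850 characters left out ...]
7 109 117 115 102 109 118 116 120
  124 116]]
225 [[286.6, 185.6], [300.3, 185.6], [300.3, 203.4], [286.6, 203.4]] [[0.6163, 0.0677], [0.6174, 0.0233], [0.5593, 0.0215], [0.5581, 0.0658]] [0.5878 0.0446 0.036 ]
240 [[287.3, 188.4], [294.3, 188.4], [294.3, 201.9], [287.3, 201.9]] [[0.607, 0.065], [0.6075, 0.0424], [0.5636, 0.041], [0.563, 0.0635]] [0.5853 0.053  0.036 ]
225 [[289.2, 208.1], [300.1, 208.1], [300.1, 224.4], [289.2, 224.4]] [[0.5447, 0.0575], [0.5456, 0.0223], [0.4925, 0.0207], [0.4916, 0.0558]] [0.5186 0.0391 0.024 ]
240 [[289.9, 221.1], [289.9, 208.6], [297.1, 208.6], [297.1, 221.1]] [[0.5025, 0.0537], [0.5431, 0.0551], [0.5437, 0.032], [0.5032, 0.0307]] [0.5231 0.0429 0.024 ]
```

View pics/top_zz.png

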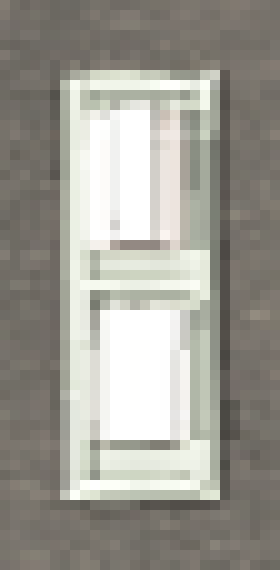

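View pics/scene_zz.png

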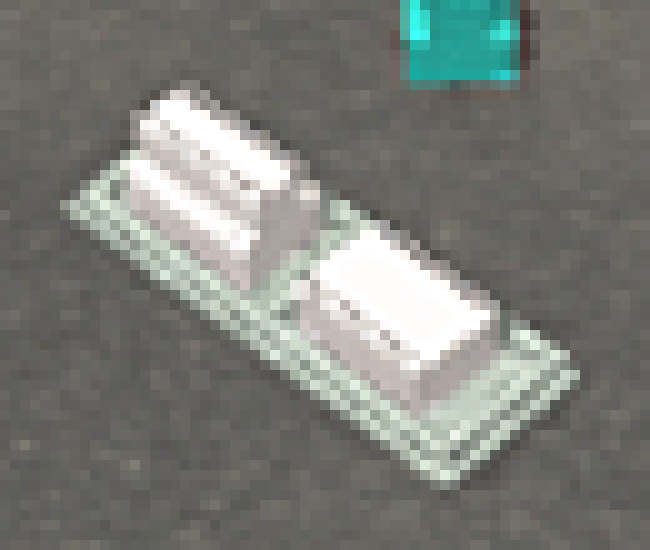

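Run:
```python
from h import *
print("narrow",px2w("top",[[293,195.2],[293,188.4],[293,201.9]],.036).round(4).tolist())
print("wide",px2w("top",[[293.3,215],[293.3,208.3],[293.3,222]],.024).round(4).tolist())
# scene crop coords/10 + (265,195) -.5
f=lambda p:np.array(p)/10.+[264.5,194.5]
print("narrow ridge corners scene",px2w("scene",f([[137,125],[185,88],[320,165],[262,192]]),.036).round(4).tolist())
print("wide corners scene",px2w("scene",f([[312,290],[370,235],[497,307],[425,362]]),.024).round(4).tolist())
s=np.array([.5544,.0445]);a=.04;u=np.array([np.cos(a),np.sin(a)])
print("front",s-.033*u,"rear",s+.033*u)
#tweezers corners
g=lambda n,p,z:px2w(n,p,z).round(4).tolist()
# triangulate tail end, tips
f=lambda p:np.array(p)/6.-.5+[265,145]; h=lambda p:np.array(p)/6.-.5+[270,160]
for nm,a,b in(("tipL",(553,122),(681,208)),("tipR",(613,107),(733,237)),("tail",(700,315),(575,470))):
    print(nm,tri(f(a),h(b)).round(4), g("top",h(b),.01)[0],g("scene",f(a),.01)[0])
```

```text
narrow [[0.5854, 0.0459, 0.036], [0.6076, 0.0466, 0.036], [0.5636, 0.0452, 0.036]]
wide [[0.5225, 0.0435, 0.024], [0.5443, 0.0442, 0.024], [0.4998, 0.0428, 0.024]]
narrow ridge corners scene [[0.6079, 0.0556, 0.036], [0.6093, 0.0378, 0.036], [0.5631, 0.0319, 0.036], [0.5666, 0.0489, 0.036]]
wide corners scene [[0.541, 0.0558, 0.024], [0.5444, 0.0325, 0.024], [0.5033, 0.0269, 0.024], [0.503, 0.0523, 0.024]]
front [0.5214264  0.04318035] rear [0.5873736  0.04581965]
tipL [ 0.6002 -0.2479  0.0053] [0.6, -0.247, 0.01] [0.5959, -0.2439, 0.01]
tipR [ 0.5846 -0.2761  0.0077] [0.5848, -0.2755, 0.01] [0.582, -0.2743, 0.01]
tail [ 0.457  -0.1914  0.0038] [0.4558, -0.1914, 0.01] [0.455, -0.1849, 0.01]
```

Call:
arm_command --slide '[[-0.12,-0.12,0],[-0.24,-0.25,0],[-0.36,-0.37,0],[-0.48,-0.5,0],[-0.6,-0.62,0],[-0.72,-0.75,0],[-0.84,-0.87,0],[-0.96,-1.0,0]]' --rot '[[0,0,0],[0,0,0],[0,0,0],[0,0,0],[0,0,0],[0,0,0],[0,0,0],[0,0,0]]' --grip 100

```text
t: 1.1
tcp_pos: [0.2219, -0.4898, 0.2453]
eef_rot: [0.786, -0.619, 0.0, -0.0]
contact_force: [0.2, -0.3, 1.0]
gripper_width: 0.0853
```

Call:
arm_command --slide '[[-0.12,-0.12,0],[-0.24,-0.25,0],[-0.36,-0.37,0],[-0.48,-0.5,0],[-0.6,-0.62,0],[-0.72,-0.75,0],[-0.84,-0.87,0],[-0.96,-1.0,0]]' --rot '[[0,0,0],[0,0,0],[0,0,0],[0,0,0],[0,0,0],[0,0,0],[0,0,0],[0,0,0]]'

```text
t: 2.1
tcp_pos: [0.2966, -0.373, 0.2453]
eef_rot: [0.786, -0.619, 0.0, -0.0]
contact_force: [0.5, -1.4, -0.3]
gripper_width: 0.0856
```

Call:
arm_command --slide '[[-0.12,-0.12,0],[-0.24,-0.25,0],[-0.36,-0.37,0],[-0.48,-0.5,0],[-0.6,-0.62,0],[-0.72,-0.75,0],[-0.84,-0.87,0],[-0.96,-1.0,0]]' --rot '[[0,0,0],[0,0,0],[0,0,0],[0,0,0],[0,0,0],[0,0,0],[0,0,0],[0,0,0]]'

```text
t: 3.1
tcp_pos: [0.3712, -0.2562, 0.2453]
eef_rot: [0.786, -0.619, -0.0, -0.0]
contact_force: [-0.3, -0.3, 0.0]
gripper_width: 0.0853
```

Call:
arm_command --slide '[[-0.12,-0.12,0],[-0.24,-0.25,0],[-0.36,-0.37,0],[-0.48,-0.5,0],[-0.6,-0.62,0],[-0.72,-0.75,0],[-0.84,-0.87,0],[-0.96,-1.0,0]]' --rot '[[0,0,0],[0,0,0],[0,0,0],[0,0,0],[0,0,0],[0,0,0],[0,0,0],[0,0,0]]'

```text
t: 4.1
tcp_pos: [0.4457, -0.1394, 0.2453]
eef_rot: [0.786, -0.619, -0.0, -0.0]
contact_force: [0.2, 0.3, -0.1]
gripper_width: 0.0855
```

Call:
arm_command --slide '[[-0.12,-0.12,0],[-0.24,-0.25,0],[-0.36,-0.37,0],[-0.48,-0.5,0],[-0.6,-0.62,0],[-0.72,-0.75,0],[-0.84,-0.87,0],[-0.96,-1.0,0]]' --rot '[[0,0,0],[0,0,0],[0,0,0],[0,0,0],[0,0,0.02],[0,0,0.04],[0,0,0.06],[0,0,0.063]]'

```text
t: 5.1
tcp_pos: [0.5203, -0.0226, 0.2453]
eef_rot: [0.72, -0.694, -0.0, 0.0]
contact_force: [-0.2, -0.8, -0.1]
gripper_width: 0.0853
```

Call:
arm_command --slide '[[-0.1,-0.1,0],[-0.22,-0.22,0.1],[-0.35,-0.35,0.25],[-0.47,-0.48,0.4],[-0.58,-0.6,0.55],[-0.657,-0.677,0.7],[-0.657,-0.677,0.85],[-0.657,-0.677,1.0]]' --rot '[[0,0,0],[0,0,0],[0,0,0],[0,0,0],[0,0,0],[0,0,0],[0,0,0],[0,0,0]]' --grip 80

```text
t: 6.1
tcp_pos: [0.5849, 0.0441, 0.1442]
eef_rot: [0.721, -0.693, -0.0, 0.0]
contact_force: [0.1, -0.3, -0.0]
gripper_width: 0.0686
```

Call:
arm_command --slide '[[0,0,0.15],[0,0,0.3],[0,0,0.45],[0,0,0.6],[0,0,0.75],[0,0,0.87],[0,0,0.95],[0,0,1.0]]' --rot '[[0,0,0],[0,0,0],[0,0,0],[0,0,0],[0,0,0],[0,0,0],[0,0,0],[0,0,0]]'

```text
t: 7.1
tcp_pos: [0.5852, 0.0447, 0.0449]
eef_rot: [0.721, -0.693, -0.0, 0.0]
contact_force: [-0.4, -0.7, 0.3]
gripper_width: 0.0682
```

```bash
cat >> h.py <<'E'
def snap(tag,bs,bt):
    for n,b in(("scene",bs),("top",bt)):
        if b is None: continue
        im=imaging.capture(n); cv2.imwrite(f"pics/{n}_{tag}_full.png",im)
        x0,y0,x1,y1=b
        cv2.imwrite(f"pics/{n}_{tag}.png",cv2.resize(im[y0:y1,x0:x1],None,fx=6,fy=6,interpolation=cv2.INTER_CUBIC))
def go(x,y,z,ang=None):
    s=manip.read_state(); q=s["eef_rot"]; R=Rot.from_quat(q).as_matrix()
    d=R.T@(np.array([x,y,z])-s["tcp_pos"])
    a=np.arctan2(R[1,0],R[0,0])
    print("pos",np.round(s["tcp_pos"],4),"ang",a.round(4),"slide",(d*10).round(3),"rot z",None if ang is None else round(-(ang-a)/np.pi,4),"w",s["gripper_width"],"f",np.round(s["contact_force"],1))
E
python3 - <<'E'
from h import *
go(.5855,.0455,.040,-1.531)
snap("a",(260,160,360,250),None)
E
```

```text
pos [0.5852 0.0447 0.0449] ang -1.5318 slide [-0.008 -0.004  0.049] rot z -0.0003 w 0.06820916511196566 f [-0.4 -0.7  0.3]
```

View pics/scene_a.png

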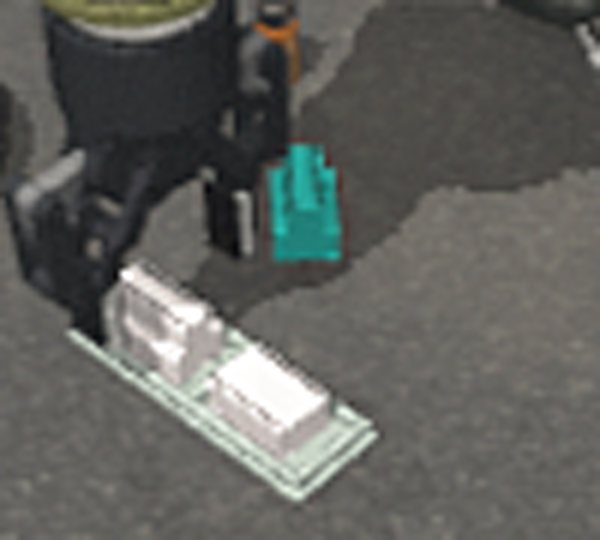

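The jaws straddle the narrow gauge's ridge at about (287,210) in the scene picture, clear of the turquoise copy at (315,195).

Call:
arm_command --slide '[[-0.008,-0.004,0.05],[-0.008,-0.004,0.05],[-0.008,-0.004,0.05],[-0.008,-0.004,0.05],[-0.008,-0.004,0.05],[-0.008,-0.004,0.05],[-0.008,-0.004,0.05],[-0.008,-0.004,0.05]]' --rot '[[0,0,0],[0,0,0],[0,0,0],[0,0,0],[0,0,0],[0,0,0],[0,0,0],[0,0,0]]' --grip 10

```text
t: 8.15
tcp_pos: [0.5858, 0.0457, 0.0408]
eef_rot: [0.721, -0.693, 0.0, -0.0]
contact_force: [-0.6, 1.1, 4.6]
gripper_width: 0.0159
```

Call:
arm_command --slide '[[0,0,-0.1],[0,0,-0.25],[0,0,-0.4],[-0.15,0,-0.4],[-0.4,0,-0.4],[-0.65,0,-0.4],[-0.9,0,-0.4],[-1.0,0,-0.4]]' --rot '[[0,0,0],[0,0,0],[0,0,0],[0,0,0],[0,0,0],[0,0,0],[0,0,0],[0,0,0]]'

```text
t: 9.15
tcp_pos: [0.5807, 0.1486, 0.0802]
eef_rot: [0.722, -0.692, -0.001, -0.0]
contact_force: [-0.5, 0.0, -1.3]
gripper_width: 0.016
```

Run:
```python
from h import *
go(.5855,.1455,.040,-1.531)
snap("b",(220,160,320,250),None)
```

```text
pos [0.5807 0.1486 0.0802] ang -1.5284 slide [ 0.033 -0.047  0.402] rot z 0.0008 w 0.01603108506860684 f [-0.5  0.  -1.3]
```

View pics/scene_b.png

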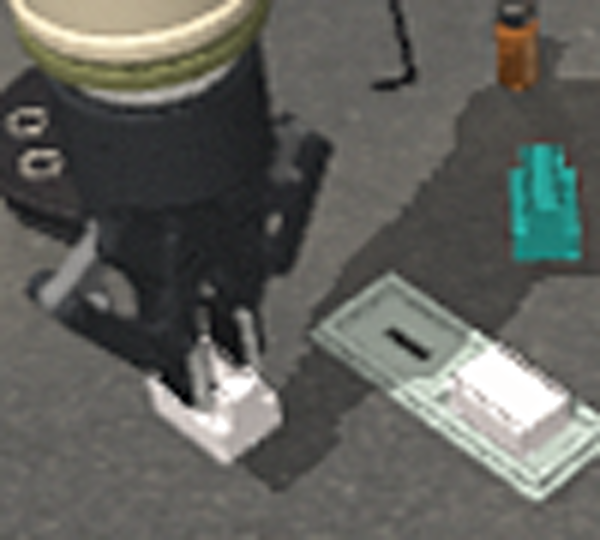

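Call:
arm_command --slide '[[0,0,0.08],[0,0,0.16],[0,0,0.24],[0,0,0.31],[0,0,0.37],[0,0,0.41],[0,0,0.43],[0,0,0.43]]' --rot '[[0,0,0],[0,0,0],[0,0,0],[0,0,0],[0,0,0],[0,0,0],[0,0,0],[0,0,0]]'

```text
t: 10.2
tcp_pos: [0.5817, 0.1455, 0.0373]
eef_rot: [0.721, -0.693, -0.0, -0.0]
contact_force: [0.8, 0.2, -1.1]
gripper_width: 0.0165
```

Call:
arm_command --slide '[[0,0,0],[0,0,0],[0,0,0],[0,0,-0.1],[0,0,-0.3],[0,0,-0.55],[0.2,0.1,-0.6],[0.4,0.2,-0.6]]' --rot '[[0,0,0],[0,0,0],[0,0,0],[0,0,0],[0,0,0],[0,0,0],[0,0,0],[0,0,0]]' --grip 70

```text
t: 11.2
tcp_pos: [0.564, 0.1048, 0.0999]
eef_rot: [0.721, -0.693, 0.001, -0.001]
contact_force: [0.2, 0.4, -0.2]
gripper_width: 0.06
```

Run:
```python
from h import *
go(.5225,.0435,.027,-1.531)
snap("c",(220,160,320,250),(230,160,330,260))
```

```text
pos [0.564  0.1048 0.0999] ang -1.5311 slide [0.597 0.441 0.727] rot z -0.0 w 0.06000382816612221 f [ 0.2  0.4 -0.2]
```

View pics/scene_c.png

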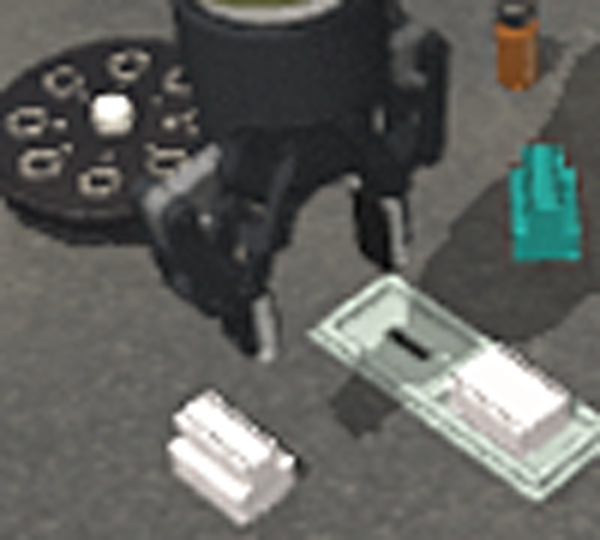

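Call:
arm_command --slide '[[0.2,0.15,0],[0.4,0.3,0],[0.58,0.43,0.05],[0.6,0.44,0.25],[0.6,0.44,0.45],[0.6,0.44,0.62],[0.6,0.44,0.72],[0.6,0.44,0.73]]' --rot '[[0,0,0],[0,0,0],[0,0,0],[0,0,0],[0,0,0],[0,0,0],[0,0,0],[0,0,0]]'

```text
t: 12.3
tcp_pos: [0.5214, 0.0434, 0.0239]
eef_rot: [0.721, -0.693, -0.0, 0.0]
contact_force: [-0.0, -0.7, -0.2]
gripper_width: 0.0601
```

Call:
arm_command --slide '[[0,0,0],[0,0,0],[0,0,0],[0,0,0],[0,0,0],[0,0,0],[0,0,0],[0,0,0]]' --rot '[[0,0,0],[0,0,0],[0,0,0],[0,0,0],[0,0,0],[0,0,0],[0,0,0],[0,0,0]]' --grip 24

```text
t: 13.3
tcp_pos: [0.5224, 0.0432, 0.0253]
eef_rot: [0.721, -0.693, 0.001, -0.001]
contact_force: [-0.8, 0.4, 5.8]
gripper_width: 0.0279
```

Call:
arm_command --slide '[[0,0,-0.12],[0,0,-0.25],[0,-0.15,-0.25],[0,-0.35,-0.25],[0,-0.55,-0.25],[0,-0.65,-0.25],[0,-0.65,-0.25],[0,-0.65,-0.25]]' --rot '[[0,0,0],[0,0,0],[0,0,0],[0,0,0],[0,0,0],[0,0,0],[0,0,0],[0,0,0]]'

```text
t: 14.3
tcp_pos: [0.5858, 0.0456, 0.0493]
eef_rot: [0.721, -0.693, -0.0, 0.0]
contact_force: [-1.0, -0.0, -0.1]
gripper_width: 0.028
```

Run:
```python
from h import *
go(.5874,.0458,.0255,-1.531)
snap("d",(220,160,320,250),(230,160,330,260))
```

```text
pos [0.5858 0.0456 0.0493] ang -1.5316 slide [-0.001 -0.016  0.238] rot z -0.0002 w 0.0279638507799081 f [-1.  -0.  -0.1]
```

View pics/scene_d.png

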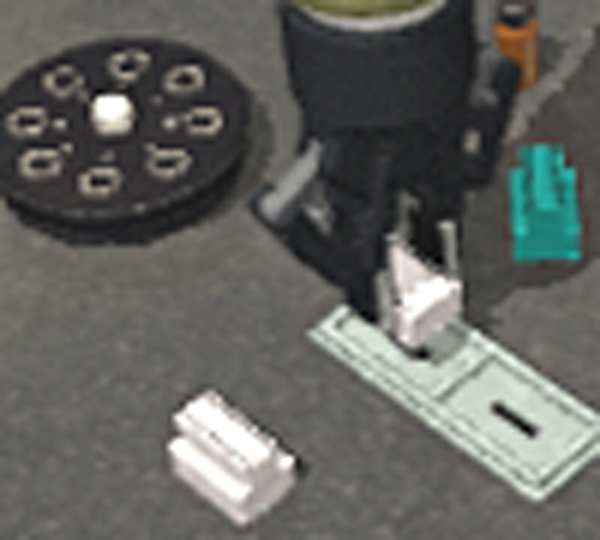

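The wide gauge hangs over the rear seat (crop (425,305)); the narrow one stands parked at crop (235,460). Lowering.

Call:
arm_command --slide '[[0,-0.015,0.05],[0,-0.015,0.1],[0,-0.015,0.14],[0,-0.015,0.18],[0,-0.015,0.21],[0,-0.015,0.23],[0,-0.015,0.24],[0,-0.015,0.24]]' --rot '[[0,0,0],[0,0,0],[0,0,0],[0,0,0],[0,0,0],[0,0,0],[0,0,0],[0,0,0]]'

```text
t: 15.4
tcp_pos: [0.5881, 0.0456, 0.0254]
eef_rot: [0.721, -0.693, 0.0, -0.0]
contact_force: [-0.5, 0.6, -0.6]
gripper_width: 0.0286
```

Call:
arm_command --slide '[[0,0,0],[0,0,0],[0,0,0],[0,0,-0.1],[0,0,-0.3],[0,0,-0.5],[-0.15,0,-0.6],[-0.35,0,-0.6]]' --rot '[[0,0,0],[0,0,0],[0,0,0],[0,0,0],[0,0,0],[0,0,0],[0,0,0],[0,0,0]]' --grip 60

```text
t: 16.4
tcp_pos: [0.5873, 0.0819, 0.0868]
eef_rot: [0.721, -0.693, 0.001, -0.001]
contact_force: [0.4, 1.2, 0.1]
gripper_width: 0.0512
```

Run:
```python
from h import *
go(.5817,.1455,.0365,-1.531)
snap("e",(220,160,320,250),(230,160,330,260))
```

```text
pos [0.5873 0.0819 0.0868] ang -1.5325 slide [-0.638  0.033  0.503] rot z -0.0005 w 0.05121735812981753 f [0.4 1.2 0.1]
```

View pics/scene_e.png

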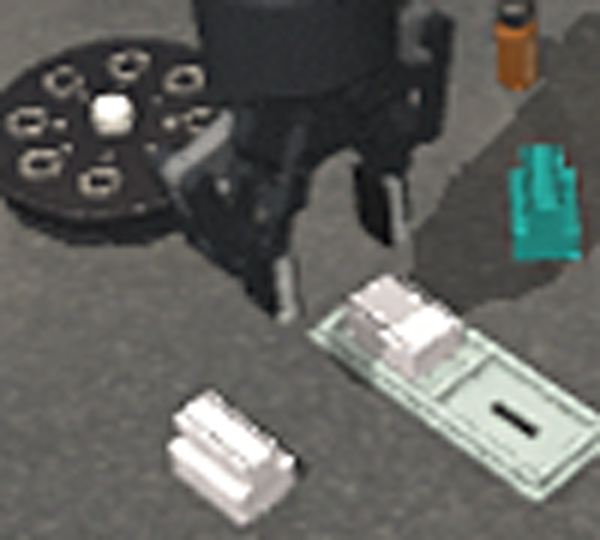

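Call:
arm_command --slide '[[-0.2,0.01,0],[-0.42,0.02,0],[-0.6,0.03,0.02],[-0.635,0.03,0.15],[-0.635,0.03,0.3],[-0.635,0.03,0.42],[-0.635,0.03,0.5],[-0.635,0.03,0.5]]' --rot '[[0,0,0],[0,0,0],[0,0,0],[0,0,0],[0,0,0],[0,0,0],[0,0,0],[0,0,0]]'

```text
t: 17.5
tcp_pos: [0.5809, 0.1432, 0.0345]
eef_rot: [0.72, -0.693, -0.0, 0.001]
contact_force: [0.5, -0.4, 0.0]
gripper_width: 0.0511
```

Call:
arm_command --slide '[[0,0,0],[0,0,0],[0,0,0],[0,0,0],[0,0,0],[0,0,0],[0,0,0],[0,0,0]]' --rot '[[0,0,0],[0,0,0],[0,0,0],[0,0,0],[0,0,0],[0,0,0],[0,0,0],[0,0,0]]' --grip 10

```text
t: 18.5
tcp_pos: [0.5818, 0.1441, 0.0361]
eef_rot: [0.721, -0.693, 0.0, -0.001]
contact_force: [-0.1, -0.0, 5.7]
gripper_width: 0.0166
```

Run:
```python
from h import *
go(.5216,.0434,.085,-1.531)
```

```text
pos [0.5818 0.1441 0.0361] ang -1.5318 slide [ 0.983  0.64  -0.49 ] rot z -0.0003 w 0.016614459298596503 f [-0.1 -0.   5.7]
```

Call:
arm_command --slide '[[0,0,-0.15],[0,0,-0.4],[0.15,0.1,-0.49],[0.4,0.26,-0.49],[0.65,0.42,-0.49],[0.88,0.57,-0.49],[0.985,0.64,-0.49],[0.985,0.64,-0.49]]' --rot '[[0,0,0],[0,0,0],[0,0,0],[0,0,0],[0,0,0],[0,0,0],[0,0,0],[0,0,0]]'

```text
t: 19.5
tcp_pos: [0.5207, 0.0418, 0.0844]
eef_rot: [0.72, -0.694, 0.0, 0.0]
contact_force: [-0.1, 1.0, -0.2]
gripper_width: 0.0156
```

Call:
arm_command --slide '[[0,0,0.0],[0,0,0.03],[0,0,0.08],[0,0,0.13],[0,0,0.17],[0,0,0.2],[0,0,0.22],[0,0,0.22]]' --rot '[[0,0,0],[0,0,0],[0,0,0],[0,0,0],[0,0,0],[0,0,0],[0,0,0],[0,0,0]]'

```text
t: 20.5
tcp_pos: [0.5211, 0.043, 0.0623]
eef_rot: [0.721, -0.693, -0.0, -0.0]
contact_force: [-0.1, 1.0, -1.1]
gripper_width: 0.0162
```

Run:
```python
from h import *
go(.5216,.0434,.0405,-1.531)
snap("f",(240,170,340,260),(240,160,340,260))
```

```text
pos [0.5211 0.043  0.0623] ang -1.5319 slide [-0.004 -0.006  0.218] rot z -0.0003 w 0.016225223013939687 f [-0.1  1.  -1.1]
```

View pics/scene_f.png

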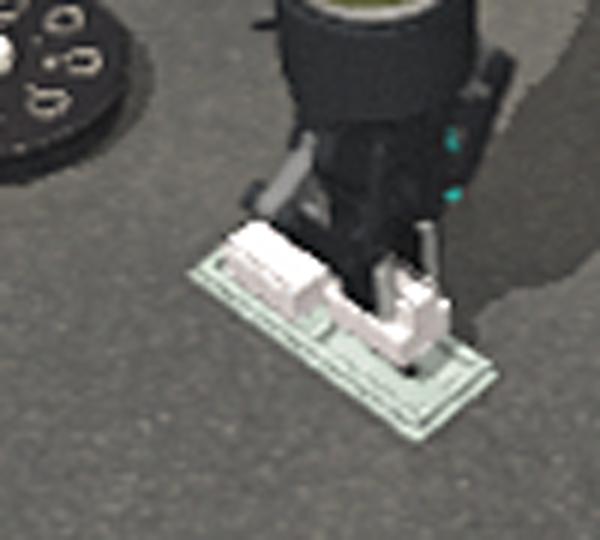

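View pics/top_f.png

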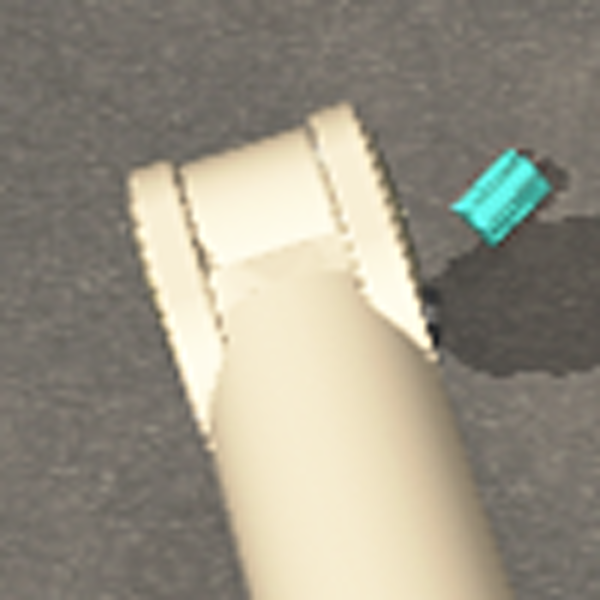

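Call:
arm_command --slide '[[0,0,0.05],[0,0,0.1],[0,0,0.14],[0,0,0.17],[0,0,0.2],[0,0,0.215],[0,0,0.22],[0,0,0.22]]' --rot '[[0,0,0],[0,0,0],[0,0,0],[0,0,0],[0,0,0],[0,0,0],[0,0,0],[0,0,0]]'

```text
t: 21.6
tcp_pos: [0.5211, 0.043, 0.0404]
eef_rot: [0.721, -0.693, 0.0, -0.0]
contact_force: [1.1, 0.0, -0.9]
gripper_width: 0.0163
```

Call:
arm_command --slide '[[0,0,0],[0,0,0],[0,0,0],[0,0,-0.1],[0,0,-0.35],[0,0,-0.65],[0.2,0,-0.8],[0.5,0,-0.8]]' --rot '[[0,0,0],[0,0,0],[0,0,0],[0,0,0],[0,0,0],[0,0,0],[0,0,0],[0,0,0]]' --grip 75

```text
t: 22.6
tcp_pos: [0.5243, -0.0063, 0.1228]
eef_rot: [0.722, -0.692, 0.001, -0.001]
contact_force: [1.3, 0.0, -0.8]
gripper_width: 0.0634
```

Call:
arm_command --slide '[[0.1,0,0],[0.22,0,0],[0.35,0,0],[0.48,0,0],[0.62,0,0],[0.75,0,0],[0.88,0,0],[1.0,0,0]]' --rot '[[0,0,0],[0,0,0.03],[0,0,0.06],[0,0,0.09],[0,0,0.12],[0,0,0.15],[0,0,0.168],[0,0,0.168]]'

```text
t: 23.6
tcp_pos: [0.527, -0.1071, 0.1203]
eef_rot: [-0.515, 0.857, 0.0, 0.0]
contact_force: [-0.4, 0.1, -0.4]
gripper_width: 0.0639
```

Run:
```python
from h import *
go(.554,-.242,.025,-2.06)
snap("g",(240,150,400,240),(280,160,400,240))
```

```text
pos [ 0.527  -0.1071  0.1203] ang -2.0586 slide [ 1.066 -0.871  0.953] rot z 0.0005 w 0.06390827592616277 f [-0.4  0.1 -0.4]
```

View pics/scene_g.png

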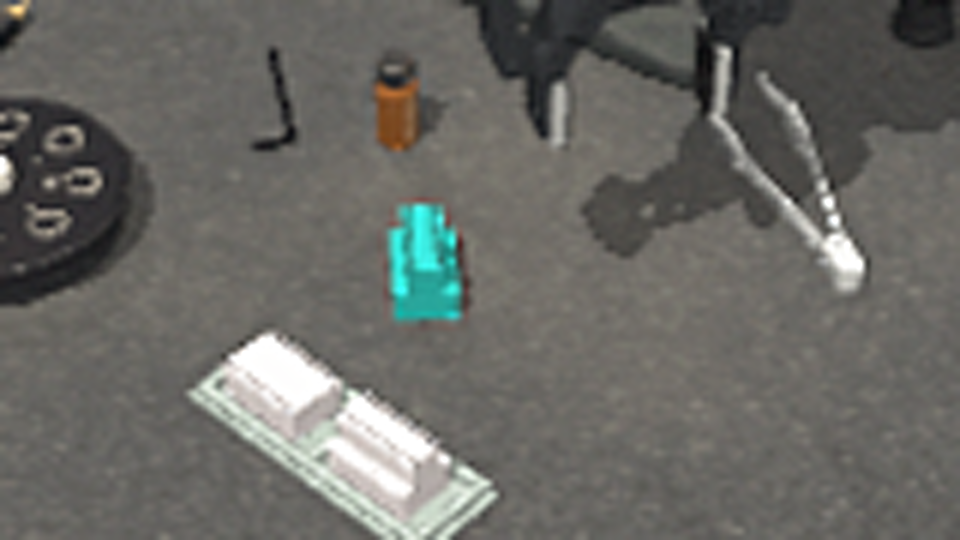

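View pics/top_g.png

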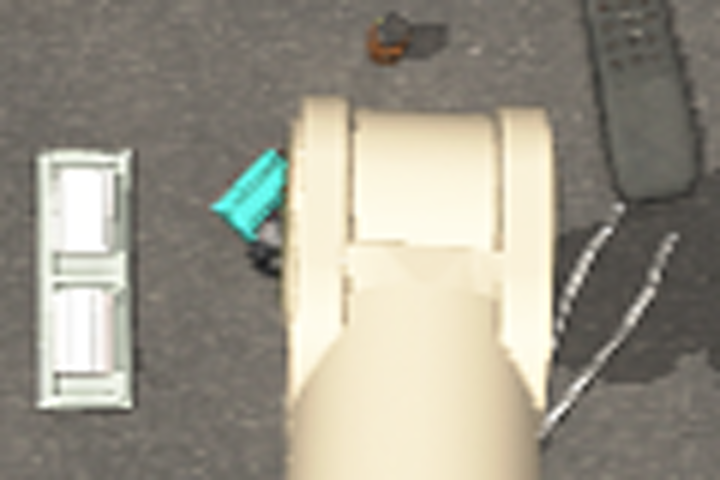

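Call:
arm_command --slide '[[0.12,-0.1,0],[0.25,-0.21,0],[0.38,-0.33,0.0],[0.52,-0.45,0.1],[0.66,-0.57,0.2],[0.8,-0.69,0.3],[0.92,-0.8,0.4],[1.0,-0.87,0.5]]' --rot '[[0,0,0],[0,0,0],[0,0,0],[0,0,0],[0,0,0],[0,0,0],[0,0,0],[0,0,0]]'

```text
t: 24.7
tcp_pos: [0.5568, -0.2373, 0.0693]
eef_rot: [-0.515, 0.857, 0.0, -0.0]
contact_force: [-0.3, 0.6, -0.5]
gripper_width: 0.0641
```

Run:
```python
from h import *
go(.554,-.242,.018,-2.06)
snap("h",(320,130,420,220),None)
```

```text
pos [ 0.5568 -0.2373  0.0693] ang -2.0604 slide [0.055 0.003 0.513] rot z -0.0001 w 0.06409336941478418 f [-0.3  0.6 -0.5]
```

View pics/scene_h.png

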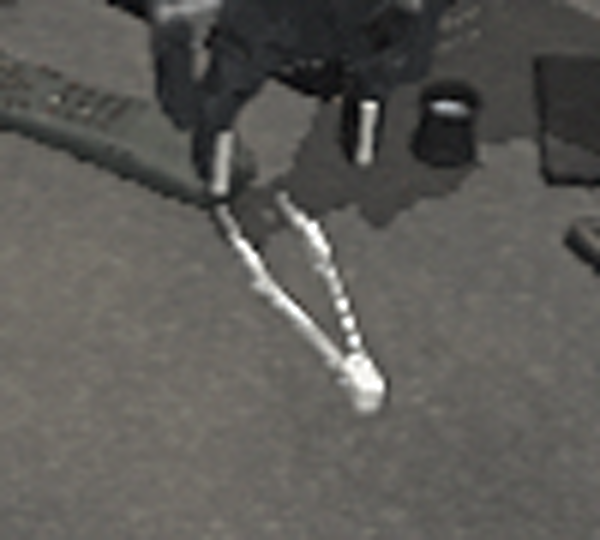

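Run:
```python
from h import *
f=lambda p:(np.array(p)+.5)/6-.5
def crop(n,X):
    o={"scene":[320,130],"top":[270,160]}[n]
    return ((w2px(n,X)-o+.5)*6-.5).round(0).tolist()
print(crop("scene",[[.554,-.242,.007],[.554+.0205*.47,-.242+.0205*.88,.007],[.554-.0205*.47,-.242-.0205*.88,.007]]))
c=np.array([.554,-.242]);y=np.array([.47,.88]);x=np.array([.88,-.47])
print("finger outer corners top crop z.015",[crop("top",[*(c+s*.042*y+k*.011*x),.015])[0] for s in(1,-1) for k in(-1,1)])
t=cv2.imread("pics/top0.png")[160:260,270:400]; z=cv2.resize(t,None,fx=6,fy=6,interpolation=cv2.INTER_CUBIC)
for s in(1,-1):
  for o in (.0205,.042):
    for k in(-1,1):
        p=crop("top",[*(c+s*o*y+k*.011*x),.010])[0]; cv2.circle(z,(int(p[0]),int(p[1])),3,(0,0,255),-1)
p=crop("top",[*c,.01])[0];cv2.circle(z,(int(p[0]),int(p[1])),3,(255,0,0),-1)
cv2.imwrite("pics/ann.png",z[150:500,400:780])
```

```text
[[283.0, 255.0], [245.0, 263.0], [322.0, 247.0]]
finger outer corners top crop z.015 [[594.0, 270.0], [613.0, 235.0], [730.0, 346.0], [749.0, 311.0]]
```

View pics/ann.png

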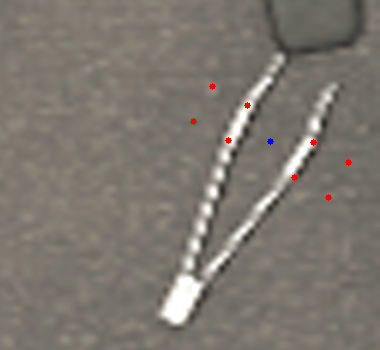

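Call:
arm_command --slide '[[0.055,0.0,0],[0.055,0.0,0.1],[0.055,0,0.2],[0.055,0,0.3],[0.055,0,0.38],[0.055,0,0.45],[0.055,0,0.5],[0.055,0,0.5]]' --rot '[[0,0,0],[0,0,0],[0,0,0],[0,0,0],[0,0,0],[0,0,0],[0,0,0],[0,0,0]]' --grip 66

```text
t: 25.75
tcp_pos: [0.554, -0.2408, 0.0199]
eef_rot: [-0.515, 0.857, 0.0, -0.0]
contact_force: [-0.2, 0.1, -0.2]
gripper_width: 0.0564
```

Run:
```python
from h import *
go(.554,-.242,.018,-2.06)
snap("i",(320,130,420,220),None)
```

```text
pos [ 0.554  -0.2408  0.0199] ang -2.0597 slide [ 0.01  -0.005  0.019] rot z 0.0001 w 0.05637296600600219 f [-0.2  0.1 -0.2]
```

View pics/scene_i.png

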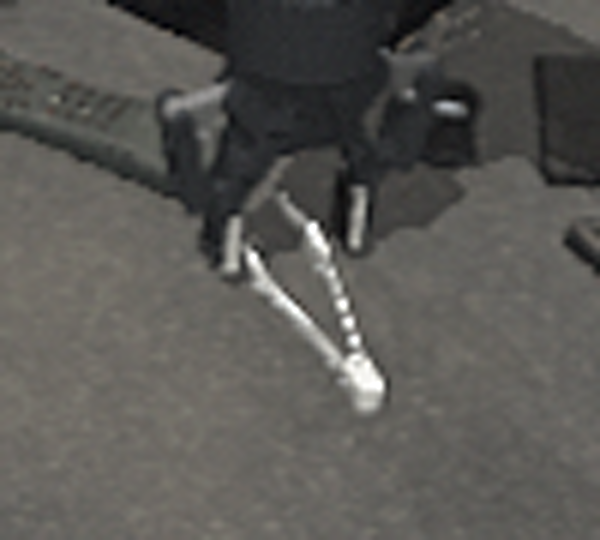

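Call:
arm_command --slide '[[0.01,-0.005,0.02],[0.01,-0.005,0.02],[0.01,-0.005,0.02],[0.01,-0.005,0.02],[0.01,-0.005,0.02],[0.01,-0.005,0.02],[0.01,-0.005,0.02],[0.01,-0.005,0.02]]' --rot '[[0,0,0],[0,0,0],[0,0,0],[0,0,0],[0,0,0],[0,0,0],[0,0,0],[0,0,0]]' --grip 37

```text
t: 26.8
tcp_pos: [0.5548, -0.2425, 0.019]
eef_rot: [-0.515, 0.857, -0.001, 0.0]
contact_force: [0.9, -0.7, 5.7]
gripper_width: 0.0321
```

Run:
```python
from h import *
go(.554,-.242,.018,-2.06)
snap("j",(320,130,420,220),None)
```

```text
pos [ 0.5548 -0.2425  0.019 ] ang -2.0598 slide [-0.     0.009  0.01 ] rot z 0.0001 w 0.032074637034462346 f [ 0.9 -0.7  5.7]
```

View pics/scene_j.png

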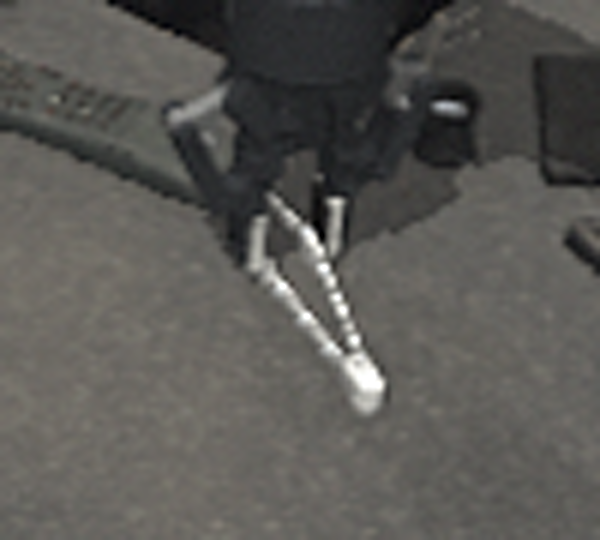

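Call:
arm_command --slide '[[0,0,-0.03],[0,0,-0.1],[0,0,-0.2],[0,0,-0.33],[0,0,-0.47],[0,0,-0.6],[0,0,-0.7],[0,0,-0.75]]' --rot '[[0,0,0],[0,0,0],[0,0,0],[0,0,0],[0,0,0],[0,0,0],[0,0,0],[0,0,0]]'

```text
t: 27.85
tcp_pos: [0.5544, -0.2421, 0.0942]
eef_rot: [-0.515, 0.857, -0.0, 0.0]
contact_force: [-0.2, 0.1, -1.6]
gripper_width: 0.0317
```

Run:
```python
from h import *
go(.476,.041,.094,-1.531)
snap("k",(320,110,420,200),None)
```

```text
pos [ 0.5544 -0.2421  0.0942] ang -2.0597 slide [-2.131e+00  2.022e+00  1.000e-03] rot z -0.1683 w 0.03173626301664962 f [-0.2  0.1 -1.6]
```

View pics/scene_k.png

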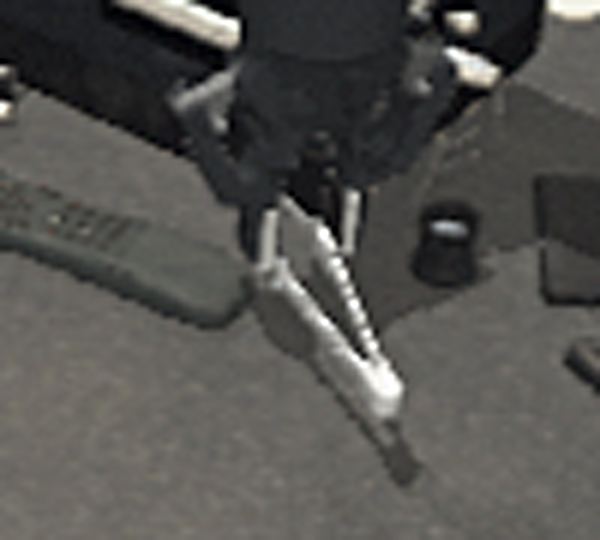

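Run:
```python
from h import *
x=np.array([np.cos(-.489),np.sin(-.489),0]); c=np.array([.5544,-.2421,.0752])
for z in(0,.014):
  for L in(-.112,-.100): print(z,L,((w2px("scene",c+L*x+[0,0,z])-[320,110]+.5)*6-.5).round(0).tolist())
print(((w2px("scene",c+.045*x+[0,0,.007])-[320,110]+.5)*6-.5).round(0).tolist())
```

```text
0 -0.112 [[391.0, 413.0]]
0 -0.1 [[380.0, 396.0]]
0.014 -0.112 [[394.0, 388.0]]
0.014 -0.1 [[383.0, 372.0]]
[[260.0, 200.0]]
```

Call:
arm_command --slide '[[-0.05,0.05,0],[-0.16,0.15,0],[-0.3,0.29,0],[-0.46,0.44,0],[-0.62,0.59,0],[-0.76,0.73,0],[-0.9,0.86,0],[-0.99,0.95,0]]' --rot '[[0,0,0],[0,0,0],[0,0,0],[0,0,0],[0,0,0],[0,0,0],[0,0,0],[0,0,0]]'

```text
t: 28.9
tcp_pos: [0.5165, -0.1086, 0.0934]
eef_rot: [-0.515, 0.857, -0.0, 0.0]
contact_force: [0.6, -0.2, 0.2]
gripper_width: 0.0314
```

Call:
arm_command --slide '[[-0.05,0.05,0],[-0.16,0.15,0],[-0.3,0.29,0],[-0.46,0.44,0],[-0.62,0.59,0],[-0.76,0.73,0],[-0.9,0.86,0],[-0.99,0.95,0]]' --rot '[[0,0,-0.01],[0,0,-0.03],[0,0,-0.055],[0,0,-0.085],[0,0,-0.115],[0,0,-0.14],[0,0,-0.16],[0,0,-0.168]]'

```text
t: 29.9
tcp_pos: [0.4791, 0.0232, 0.0934]
eef_rot: [0.722, -0.692, -0.0, -0.0]
contact_force: [0.7, 0.1, -0.1]
gripper_width: 0.0312
```

Run:
```python
from h import *
go(.476,.041,.094,-1.531)
snap("l",(260,170,360,260),(240,160,340,260))
```

```text
pos [0.4791 0.0232 0.0934] ang -1.5291 slide [-0.179  0.024 -0.006] rot z 0.0006 w 0.03122576649096766 f [ 0.7  0.1 -0.1]
```

View pics/scene_l.png

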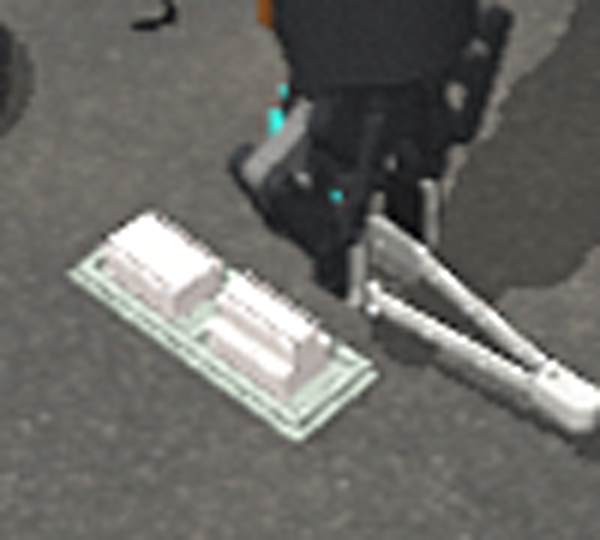

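View pics/top_l.png

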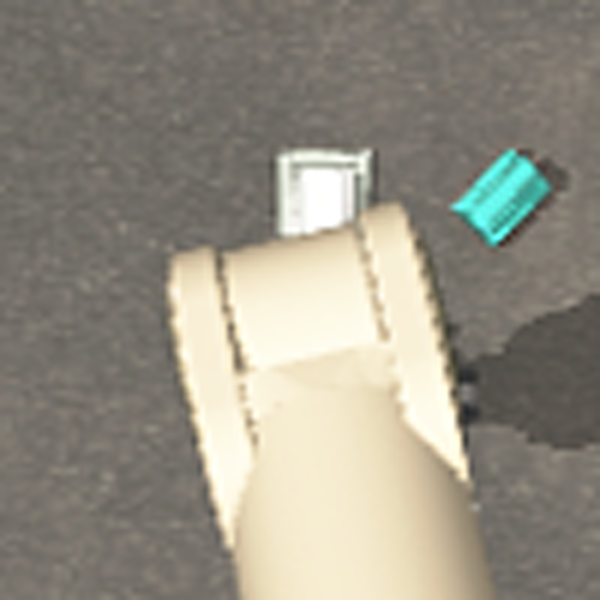

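Run:
```python
from h import *
print(manip.read_state()["qpos"].round(3))
print(w2px("scene",[[.5245,.025,.082],[.45,.10,.25]]))
```

```text
[ 0.396  0.264 -0.578  1.93   0.17   0.995 -1.789]
[[308.22554819 204.47272274]
 [304.15239828 181.86647876]]
```

Call:
arm_command --slide '[[-0.03,0,-0.05],[-0.08,0,-0.15],[-0.14,0,-0.28],[-0.2,0,-0.42],[-0.27,0,-0.56],[-0.33,0,-0.7],[-0.38,0,-0.8],[-0.4,0,-0.85]]' --rot '[[0,0,-0.02],[0,0,-0.06],[0,0,-0.11],[0,0,-0.165],[0,0,-0.22],[0,0,-0.275],[0,0,-0.33],[0,0,-0.38]]'

```text
t: 31.0
tcp_pos: [0.4784, 0.0615, 0.179]
eef_rot: [0.986, -0.166, 0.001, -0.0]
contact_force: [-0.5, -1.2, -0.5]
gripper_width: 0.0315
```

Call:
arm_command --slide '[[0,0,-0.05],[0,0,-0.15],[0,0,-0.28],[0,0,-0.42],[0,0,-0.56],[0,0,-0.65],[0,0,-0.7],[0,0,-0.7]]' --rot '[[0,0,-0.05],[0,0,-0.1],[0,0,-0.155],[0,0,-0.21],[0,0,-0.265],[0,0,-0.32],[0,0,-0.355],[0,0,-0.362]]'

```text
t: 32.0
tcp_pos: [0.4782, 0.0612, 0.2486]
eef_rot: [0.922, 0.388, 0.0, 0.0]
contact_force: [0.1, 0.3, -0.4]
gripper_width: 0.0314
```

Run:
```python
from h import *
go(.476,.041,.094,.81)
snap("m",(250,120,350,220),None)
print(manip.read_state()["qpos"].round(3))
```

```text
pos [0.4782 0.0612 0.2486] ang 0.7977 slide [-0.161  0.124  1.546] rot z -0.0039 w 0.03141026814861704 f [ 0.1  0.3 -0.4]
[ 0.648  0.155 -0.921  1.712  0.127  1.337  0.501]
```

View pics/scene_m.png

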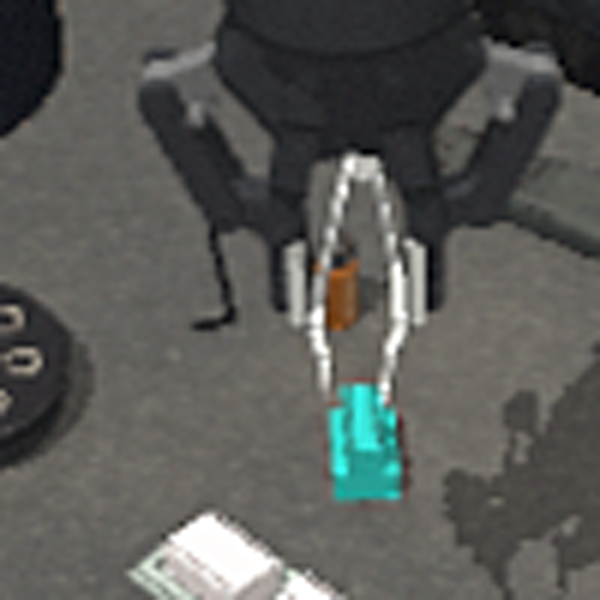

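Call:
arm_command --slide '[[0.05,0,0],[0.15,0,0],[0.25,0,0],[0.35,0,0],[0.42,0,0],[0.45,0,0],[0.45,0,0],[0.45,0,0]]' --rot '[[0,0,0],[0,0,0],[0,0,0],[0,0,0],[0,0,0],[0,0,0],[0,0,0],[0,0,0]]'

```text
t: 33.05
tcp_pos: [0.5091, 0.094, 0.2484]
eef_rot: [0.921, 0.389, -0.0, 0.0]
contact_force: [0.3, -0.1, -0.5]
gripper_width: 0.0319
```

Run:
```python
from h import *
go(.476,.041,.094,.81)
snap("n",(230,130,310,200),None)
im=cv2.imread("pics/scene_n_full.png",0); print(im[176:200,250:278])
```

```text
pos [0.5091 0.094  0.2484] ang 0.7989 slide [-0.611  0.132  1.544] rot z -0.0035 w 0.03189669175200995 f [ 0.3 -0.1 -0.5]
[[ 55  52  47  46  47  47  45  45  49  47  43  51  81 103 100  96  99  99
   97  96  99 100  96  97  98  93  93  88]
 [ 49  46  39  37  39  38  42  44  51  49  41  51  71  79  90 102  99  95
   93  96  95 100 104 103  98  97  94  94]
 [ 45  68 123 150 156 153  77  44  49  49  39  50  71  67  82 105 101  98
   96  97  96  99 101  99  95  97  95  98]
 [ 96 130  73  83  83 114 119  41  47  46  39  47  69  66  81 104  99  97
   96  93  97  97  97 101  98  95  94  98]
 [ 67  80  35  34  26 111 158  40  49  47  38  49  70  68  67  86 102  98
   96  94  96  98  92  96  97  96  91  91]
 [ 53  95 135 132 151 158  92  43  49  45  46  61  67  66  64  81 102  99
   96 100 109 104  96 101  97  94  92  98]
 [ 49  63  81  80  88  86  48  47  49  43  42  57  68  72  71  82 105 102
   98 100 102 103 102 100  97 100  99 103]
 [ 50  45  47  45  44  41  42  49  46  36  38  50  67  71  73  82 100  95
   96 101 102 102 102 101 102 102 103 101]
 [ 44  49  46  48  47  46  45  50  45  43 
[... 1130 characters left out ...]
 27  27  35  34  35  37  53  62  77  93  94  98 100 105 102 105 110 114
  110 103 102  99 104 101 102 102 100 100]
 [ 39  35  31  32  33  56  61  75 100 102 104 106  98  99  99  99 104 109
  110 104 104 105 107 104  98 100  98 101]
 [ 37  29  34  51  59  74  95  97 102 102 105 109 101  99 100 112 114 106
  103 105 103 103 104 108 110 107 114 108]
 [ 32  48  56  77 100  93  99 100 101 103 100 100 102 101 102 107 104 103
  105 104 110 112 111 111 109 109 106 103]
 [ 82 111 107 100 106 107 106  98 100 100  95  97 105 109 108 113 107 104
  101 100 106 107 106 110 113 110 105 108]
 [107 110 109 112 108 102 102  96  99 102 105 105 104 110 111 108 105 106
  106 105 105 104 105 103 105 100 102 105]]
```

View pics/scene_n.png

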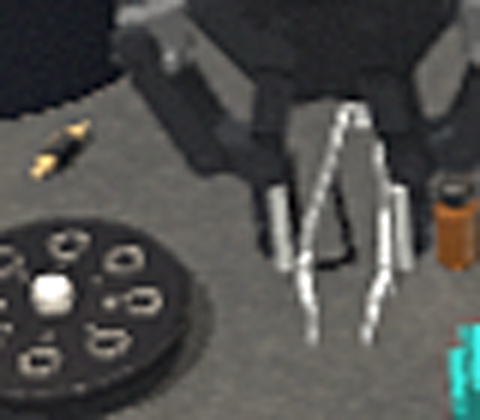

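Call:
arm_command --slide '[[0,0,0],[0,0,0],[0,0,0],[0,0,0],[0,0,0],[0,0,0],[0,0,0],[0,0,0]]' --rot '[[0,0,0],[0,0,0],[0,0,0],[0,0,0],[0,0,0],[0,0,0],[0,0,0],[0,0,0]]' --grip 32

```text
t: 34.1
tcp_pos: [0.5092, 0.0942, 0.2484]
eef_rot: [0.921, 0.389, 0.0, -0.0]
contact_force: [-0.3, -0.3, 0.0]
gripper_width: 0.0274
```

Run:
```python
from h import *
go(.476,.041,.094,.81)
snap("o",(230,130,310,200),None)
im=cv2.imread("pics/scene_o_full.png",0); print(im[176:200,250:278])
```

```text
pos [0.5092 0.0942 0.2484] ang 0.7992 slide [-0.613  0.133  1.543] rot z -0.0035 w 0.027399232943715917 f [-0.3 -0.3  0. ]
[[ 57  49  46  45  45  48  44  50  49  43  46  53  80 103  98  99  98 101
   94  97  99 100  95  98  99  96  94  92]
 [ 46  45  41  37  36  39  39  47  51  48  39  48  72  77  88 106 100  96
   92  95  93  98 104 105 100  96  93  93]
 [ 43  66 122 150 156 151  75  44  50  50  41  50  71  66  80 104 100  97
   98  99  97  98 102 100  96  95  94 101]
 [ 99 129  70  85  84 113 120  41  49  47  37  46  70  66  83 102 100  98
   94  93  97  96  98  99  98  95  98  99]
 [ 68  81  34  32  27 111 158  39  48  47  43  48  69  68  68  88 103  96
   95  94  96  95  92  95  97  93  91  92]
 [ 50  94 135 134 150 155  93  42  46  43  47  62  67  68  65  79 101  99
   98 102 106 105  98  97 100  93  96  97]
 [ 50  64  83  80  86  88  47  47  49  41  39  57  68  69  68  83 104 102
   97  99 100 102 101 101  99  98  99 102]
 [ 51  47  45  45  42  42  49  49  43  41  34  51  66  70  72  82 102  96
   98 101 102 103 100 101 101 101 103 101]
 [ 44  47  51  47  46  46  48  48  44  45
[... 1131 characters left out ...]
 27  33  35  34  34  39  51  61  76  94  94  98 101 104 101 104 110 114
  110 101 101 103 105 102 102 103 102 100]
 [ 41  33  35  27  36  53  62  73  99 102 104 107  98 100 100 101 104 112
  110 104 104 105 105 105  98 100 101  98]
 [ 38  32  34  52  61  72  93  98 101  99 106 108 103  98 100 113 115 105
  103 104 107 102 101 108 108 108 112 108]
 [ 34  49  56  74 100  93 101 100  99 101 100 101 101 103 100 106 106 103
  104 104 112 112 111 111 109 109 106 104]
 [ 79 113 106 100 108 106 104  99  99 100  99  99 105 108 110 112 109 103
  101 100 107 108 108 110 114 112 106 108]
 [108 108 110 112 109 102 100  98  97 103 103 105 102 109 112 108 105 106
  105 106 107 105 104 105 105 101 101 105]]
```

View pics/scene_o.png

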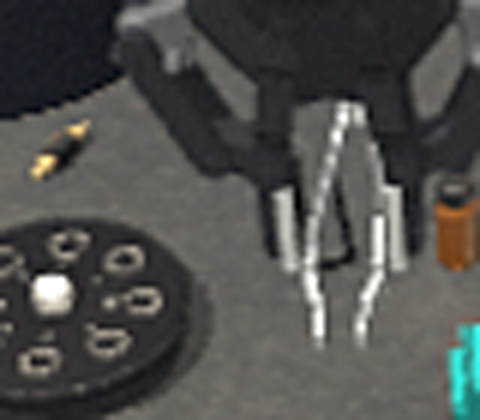

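Run:
```python
from h import *
c=np.array([.5092,.0942,.2294]); 
yaw=.799+np.pi/2; x=np.array([np.cos(yaw),np.sin(yaw),0]); y=np.array([-np.sin(yaw),np.cos(yaw),0])
P=lambda L,o,z:w2px("scene",c+L*x+o*y+[0,0,z])[0]
print("tips z7",P(.045,.006,.007),P(.045,-.006,.007), "scale px/mm", np.linalg.norm(P(.045,.006,.007)-P(.045,-.006,.007))/12)
print("pads", np.linalg.norm(P(0,.006,.007)-P(0,-.006,.007))/12)
for tag in "no":
    im=cv2.imread(f"pics/scene_{tag}_full.png",0).astype(float)
    print(tag)
    for r in range(166,190):
        row=im[r,278:297]; print(r,row.astype(int).tolist())
```

```text
tips z7 [288.61534133 186.80019717] [282.51914624 186.89943216] scale px/mm 0.5080835602554664
pads 0.48705796953801356
n
166 [43, 21, 113, 177, 159, 101, 95, 91, 55, 37, 88, 100, 96, 96, 82, 205, 254, 89, 188]
167 [75, 12, 123, 189, 142, 99, 89, 97, 78, 10, 70, 105, 98, 92, 81, 199, 250, 102, 185]
168 [81, 18, 118, 166, 114, 97, 95, 99, 87, 35, 61, 99, 101, 97, 80, 194, 247, 109, 185]
169 [77, 53, 139, 164, 106, 95, 94, 98, 84, 30, 57, 104, 100, 95, 79, 198, 248, 106, 185]
170 [105, 60, 150, 154, 87, 96, 94, 98, 93, 53, 57, 106, 99, 90, 68, 190, 253, 121, 162]
171 [141, 58, 145, 149, 93, 99, 100, 103, 106, 79, 20, 73, 96, 90, 83, 203, 254, 123, 155]
172 [141, 80, 215, 239, 95, 103, 108, 115, 107, 56, 15, 65, 98, 89, 91, 197, 247, 124, 154]
173 [145, 152, 251, 187, 86, 60, 52, 48, 38, 16, 35, 71, 99, 92, 91, 208, 255, 126, 138]
174 [156, 129, 191, 141, 60, 16, 22, 19, 60, 92, 88, 94, 102, 96, 92, 158, 202, 119, 122]
175 [91, 143, 226, 177, 86, 78, 83, 84, 92, 105, 103, 105, 110, 93, 82, 210, 255, 107, 77]
176 [76, 147, 247, 239, 84, 89, 96, 94, 94, 100, 100, 100, 97, 88, 131, 242, 25
[... 2763 characters left out ...]
90, 157, 105, 100, 101, 103, 104]
183 [102, 99, 94, 84, 203, 255, 79, 94, 96, 96, 90, 165, 210, 91, 103, 101, 103, 104, 105]
184 [101, 99, 99, 86, 198, 254, 80, 96, 102, 100, 92, 197, 254, 92, 104, 104, 105, 104, 105]
185 [101, 103, 100, 87, 203, 255, 84, 101, 108, 108, 101, 169, 201, 92, 103, 104, 101, 102, 103]
186 [102, 103, 105, 100, 133, 159, 73, 98, 101, 102, 103, 141, 156, 93, 97, 95, 99, 102, 100]
187 [101, 101, 104, 98, 130, 153, 95, 99, 100, 100, 100, 125, 143, 97, 97, 96, 102, 108, 103]
188 [102, 102, 107, 104, 109, 118, 102, 102, 104, 102, 99, 108, 113, 106, 102, 104, 103, 108, 104]
189 [103, 106, 105, 103, 101, 100, 101, 99, 105, 104, 104, 103, 106, 103, 104, 103, 102, 102, 104]
```

Call:
arm_command --slide '[[0,-0.06,-0.06],[0,-0.18,-0.18],[0,-0.32,-0.32],[0,-0.47,-0.47],[0,-0.62,-0.62],[0,-0.77,-0.77],[0,-0.9,-0.9],[0,-1.0,-1.0]]' --rot '[[0,0,0],[0,0,0],[0,0,0],[0,0,0],[0,0,0],[0,0,0],[0,0,0],[0,0,0]]'

```text
t: 35.15
tcp_pos: [0.437, 0.1646, 0.3493]
eef_rot: [0.921, 0.389, 0.0, 0.0]
contact_force: [0.1, 0.3, -0.5]
gripper_width: 0.0278
```

Call:
arm_command --slide '[[0,-0.08,-0.1],[0,-0.18,-0.25],[0,-0.28,-0.4],[0,-0.38,-0.55],[0,-0.46,-0.68],[0,-0.5,-0.76],[0,-0.5,-0.8],[0,-0.5,-0.8]]' --rot '[[0,0,0],[0,0,0],[0,0,0],[0,0,0],[0,0,0],[0,0,0],[0,0,0],[0,0,0]]'

```text
t: 36.15
tcp_pos: [0.402, 0.1985, 0.4282]
eef_rot: [0.921, 0.389, -0.0, -0.0]
contact_force: [0.4, -0.0, -0.8]
gripper_width: 0.0274
```

Run:
```python
from h import *
go(.476,.041,.094,.81)
s=manip.read_state(); c=s["tcp_pos"]-[0,0,.019]
yaw=.799+np.pi/2; x=np.array([np.cos(yaw),np.sin(yaw),0]); y=np.array([-np.sin(yaw),np.cos(yaw),0])
P=lambda L,o,z:w2px("scene",c+L*x+o*y+[0,0,z])[0]
a,b=P(.045,.006,.007),P(.045,-.006,.007)
print("tips z7",a,b,"scale",np.linalg.norm(a-b)/12,"top/bot rows",P(.045,0,.014),P(.045,0,0))
u=int((a[0]+b[0])/2);v=int(a[1])
snap("p",(u-50,v-60,u+50,v+30),None)
im=cv2.imread("pics/scene_p_full.png",0)
for r in range(v-20,v+10): print(r,im[r,u-14:u+14].tolist())
print(u-14, s["qpos"].round(2))
```

```text
pos [0.402  0.1985 0.4282] ang 0.7987 slide [-0.612  1.63   3.342] rot z -0.0036 w 0.027438514498608544 f [ 0.4 -0.  -0.8]
tips z7 [274.61202981 163.03129052] [265.7274401  163.17676889] scale 0.7404817236211977 top/bot rows [269.63557847 159.00234686] [270.69350924 167.12719369]
143 [31, 49, 127, 186, 185, 154, 31, 100, 212, 230, 123, 99, 103, 94, 95, 96, 101, 98, 96, 92, 95, 100, 94, 85, 191, 255, 235, 65]
144 [72, 78, 134, 185, 182, 161, 67, 152, 253, 233, 104, 100, 100, 95, 94, 99, 99, 98, 101, 98, 97, 98, 87, 143, 239, 255, 231, 59]
145 [93, 89, 133, 186, 181, 158, 97, 220, 255, 255, 82, 102, 99, 96, 93, 95, 97, 100, 101, 102, 97, 94, 84, 156, 248, 255, 223, 43]
146 [96, 95, 128, 185, 191, 172, 118, 159, 235, 196, 88, 102, 99, 97, 96, 95, 97, 99, 98, 98, 98, 96, 87, 113, 175, 212, 176, 48]
147 [96, 95, 102, 131, 141, 137, 99, 106, 197, 189, 94, 101, 96, 99, 101, 99, 97, 96, 98, 94, 95, 94, 84, 95, 180, 242, 184, 43]
148 [98, 96, 91, 94, 98, 101, 78, 179, 255, 226, 79, 94, 95, 96, 99, 98, 96, 94, 94, 95, 97, 93, 77, 140, 243, 248, 127, 69]
149 [95, 98, 94, 92, 93, 93, 81, 153, 24
[... 2389 characters left out ...]
, 97, 94]
168 [102, 100, 98, 105, 105, 103, 101, 99, 100, 100, 99, 99, 98, 102, 101, 100, 102, 99, 96, 94, 100, 98, 98, 96, 98, 95, 99, 98]
169 [109, 106, 103, 104, 106, 105, 106, 100, 99, 103, 101, 93, 98, 104, 103, 99, 97, 94, 96, 99, 96, 96, 92, 96, 98, 98, 99, 99]
170 [74, 100, 108, 105, 104, 103, 100, 104, 101, 101, 102, 96, 99, 100, 100, 96, 94, 92, 90, 91, 91, 96, 99, 95, 91, 95, 100, 100]
171 [50, 67, 85, 106, 102, 98, 97, 99, 101, 99, 98, 97, 97, 99, 95, 97, 94, 93, 93, 93, 98, 100, 96, 98, 97, 96, 102, 101]
172 [49, 47, 61, 90, 105, 102, 100, 97, 96, 98, 98, 101, 102, 100, 98, 98, 101, 100, 97, 99, 103, 102, 99, 100, 98, 94, 100, 105]
256 [ 0.49  0.03 -1.03  1.41  0.02  1.72  0.27]
```

View pics/scene_p.png

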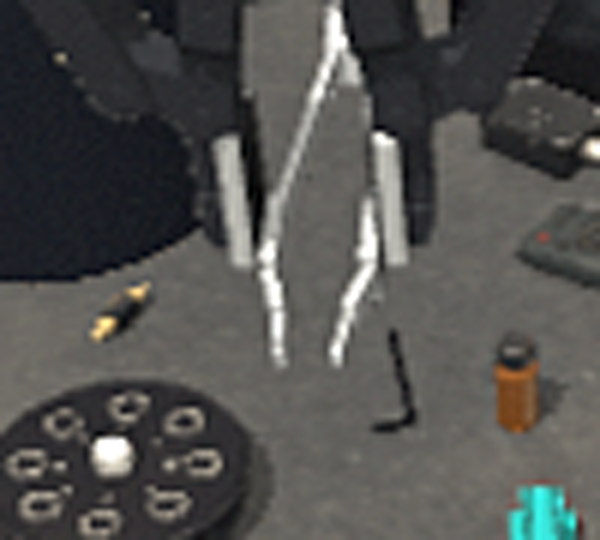

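Call:
arm_command --slide '[[0,0,0],[0,0,0],[0,0,0],[0,0,0],[0,0,0],[0,0,0],[0,0,0],[0,0,0]]' --rot '[[0,0,0],[0,0,0],[0,0,0],[0,0,0],[0,0,0],[0,0,0],[0,0,0],[0,0,0]]' --grip 33.7

```text
t: 37.2
tcp_pos: [0.4017, 0.1988, 0.4284]
eef_rot: [0.921, 0.389, 0.0, -0.0]
contact_force: [-0.0, -0.2, -0.0]
gripper_width: 0.0287
```

Run:
```python
from h import *
go(.476,.041,.094,.81)
snap("q",(220,103,320,193),None)
im=cv2.imread("pics/scene_q_full.png",0)
for r in range(155,166): print(r,im[r,260:282].tolist())
```

```text
pos [0.4017 0.1988 0.4284] ang 0.7993 slide [-0.614  1.633  3.343] rot z -0.0034 w 0.028749004100645913 f [-0.  -0.2 -0. ]
155 [97, 98, 96, 88, 139, 220, 201, 75, 90, 89, 92, 95, 92, 94, 94, 89, 78, 182, 251, 150, 103, 108]
156 [96, 96, 94, 84, 145, 232, 214, 86, 97, 95, 95, 96, 101, 104, 100, 93, 87, 197, 251, 107, 111, 101]
157 [97, 95, 99, 86, 121, 207, 215, 87, 94, 93, 94, 101, 103, 102, 94, 90, 112, 204, 232, 106, 112, 97]
158 [94, 94, 98, 88, 114, 200, 212, 82, 102, 105, 95, 95, 100, 98, 92, 84, 142, 207, 167, 96, 102, 99]
159 [97, 95, 92, 86, 117, 198, 207, 82, 98, 103, 95, 92, 95, 96, 91, 82, 183, 247, 112, 93, 95, 95]
160 [97, 98, 97, 99, 122, 197, 203, 80, 94, 96, 95, 97, 100, 97, 92, 84, 188, 238, 84, 92, 94, 96]
161 [98, 102, 98, 98, 115, 204, 223, 81, 94, 92, 95, 100, 98, 93, 87, 157, 242, 204, 89, 97, 101, 102]
162 [103, 104, 102, 97, 104, 161, 175, 83, 95, 98, 98, 105, 103, 98, 88, 124, 188, 175, 90, 96, 100, 102]
163 [100, 105, 101, 96, 100, 151, 170, 92, 98, 98, 99, 97, 101, 104, 99, 105, 162, 172, 88, 94, 98, 100]
164 [98, 100, 98, 96, 95, 118, 131, 95, 100, 96, 95, 92, 97, 97, 100, 99, 111, 113, 93, 96, 96, 97]
165 [105, 99, 99, 100, 100, 100, 101, 95, 94, 99, 97, 98, 97, 101, 96, 97, 93, 97, 95, 96, 99, 101]
```

Call:
arm_command --slide '[[-0.02,0.05,0.06],[-0.06,0.15,0.18],[-0.1,0.26,0.32],[-0.15,0.38,0.47],[-0.2,0.5,0.62],[-0.24,0.62,0.77],[-0.27,0.73,0.9],[-0.3,0.8,1.0]]' --rot '[[0,0,0.02],[0,0,0.06],[0,0,0.11],[0,0,0.165],[0,0,0.22],[0,0,0.275],[0,0,0.33],[0,0,0.38]]' --grip 36

```text
t: 38.25
tcp_pos: [0.4383, 0.1209, 0.3277]
eef_rot: [0.98, -0.199, -0.0, 0.0]
contact_force: [0.5, -0.2, -1.2]
gripper_width: 0.0308
```

Run:
```python
from h import *
go(.4761,.0412,.105,-1.532)
```

```text
pos [0.4383 0.1209 0.3277] ang -0.4007 slide [0.66  0.586 2.227] rot z 0.3601 w 0.030829537836423046 f [ 0.5 -0.2 -1.2]
```

Call:
arm_command --slide '[[0.06,0.05,0.08],[0.15,0.13,0.2],[0.25,0.22,0.34],[0.36,0.32,0.5],[0.47,0.42,0.65],[0.57,0.51,0.8],[0.64,0.57,0.92],[0.66,0.586,1.0]]' --rot '[[0,0,0.05],[0,0,0.1],[0,0,0.155],[0,0,0.21],[0,0,0.265],[0,0,0.32],[0,0,0.355],[0,0,0.36]]'

```text
t: 39.25
tcp_pos: [0.4765, 0.0414, 0.2277]
eef_rot: [0.723, -0.691, -0.0, 0.0]
contact_force: [-0.5, -0.3, -0.1]
gripper_width: 0.0306
```

Call:
arm_command --slide '[[0,0,0.1],[0,0,0.25],[0,0,0.42],[0,0,0.6],[0,0,0.77],[0,0,0.9],[0,0,0.98],[0,0,1.0]]' --rot '[[0,0,0],[0,0,0],[0,0,0],[0,0,0],[0,0,0],[0,0,0],[0,0,0],[0,0,0]]'

```text
t: 40.25
tcp_pos: [0.4764, 0.0421, 0.1279]
eef_rot: [0.723, -0.691, -0.0, 0.0]
contact_force: [0.1, -0.2, 0.1]
gripper_width: 0.0307
```

Run:
```python
from h import *
go(.4761,.0412,.072,-1.532)
snap("r",(260,170,360,260),None)
```

```text
pos [0.4764 0.0421 0.1279] ang -1.5254 slide [0.009 0.003 0.559] rot z 0.0021 w 0.030721670229855946 f [ 0.1 -0.2  0.1]
```

View pics/scene_r.png

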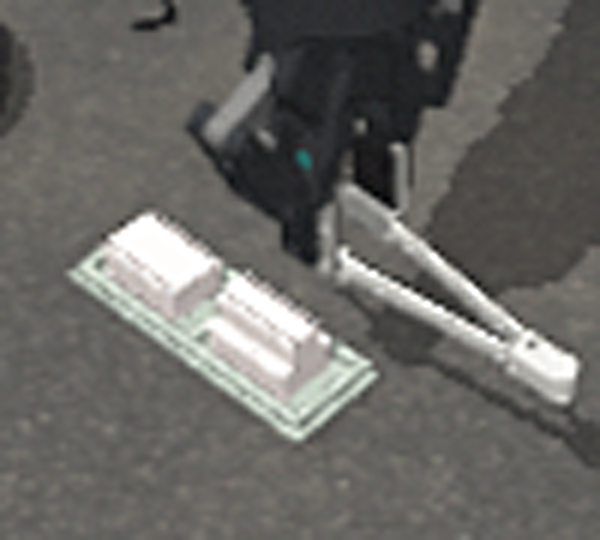

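Run:
```python
from h import *
c=np.array([.4764,.0421,.109]);a=.045;x=np.array([np.cos(a),np.sin(a),0]);y=np.array([-np.sin(a),np.cos(a),0])
Q=lambda L,o,z:((w2px("scene",c+L*x+o*y+[0,0,z])[0]-[260,170]+.5)*6-.5).round(0).tolist()
for L in(-.112,-.105):
  print(L,[Q(L,o,z) for o in(0,.006,-.006) for z in(0,.014)])
print("pad end",[Q(-.013,o,z) for o in(.0165,-.0165) for z in(0,.014)])
```

```text
-0.112 [[571.0, 393.0], [574.0, 367.0], [561.0, 402.0], [563.0, 377.0], [582.0, 383.0], [584.0, 358.0]]
-0.105 [[556.0, 383.0], [558.0, 358.0], [546.0, 392.0], [548.0, 367.0], [567.0, 374.0], [569.0, 348.0]]
pad end [[339.0, 284.0], [339.0, 258.0], [397.0, 237.0], [398.0, 212.0]]
```

Call:
arm_command --slide '[[0.005,0.003,0.08],[0.008,0.003,0.2],[0.008,0.003,0.33],[0.008,0.003,0.44],[0.008,0.003,0.53],[0.008,0.003,0.58],[0.008,0.003,0.6],[0.008,0.003,0.6]]' --rot '[[0,0,0.002],[0,0,0.002],[0,0,0.002],[0,0,0.002],[0,0,0.002],[0,0,0.002],[0,0,0.002],[0,0,0.002]]'

```text
t: 41.3
tcp_pos: [0.4764, 0.0413, 0.0684]
eef_rot: [0.721, -0.693, 0.0, -0.0]
contact_force: [-0.1, -0.8, -0.3]
gripper_width: 0.0307
```

Run:
```python
from h import *
go(.4761,.0412,.060,-1.532)
snap("s",(260,170,360,260),None)
c=manip.read_state()["tcp_pos"]-[0,0,.019];a=.039;x=np.array([np.cos(a),np.sin(a),0]);y=np.array([-np.sin(a),np.cos(a),0])
Q=lambda L,o,z:((w2px("scene",c+L*x+o*y+[0,0,z])[0]-[260,170]+.5)*6-.5).round(0).tolist()
print("tail",[Q(-.112,o,z) for o in(0,.006,-.006) for z in(0,.014)],"tips",[Q(.045,o,.007) for o in(.006,-.006)])
```

```text
pos [0.4764 0.0413 0.0684] ang -1.5318 slide [0.001 0.003 0.084] rot z 0.0001 w 0.030720757933170834 f [-0.1 -0.8 -0.3]
tail [[563.0, 494.0], [565.0, 471.0], [553.0, 503.0], [555.0, 480.0], [573.0, 485.0], [575.0, 462.0]] tips [[257.0, 287.0], [277.0, 271.0]]
```

View pics/scene_s.png

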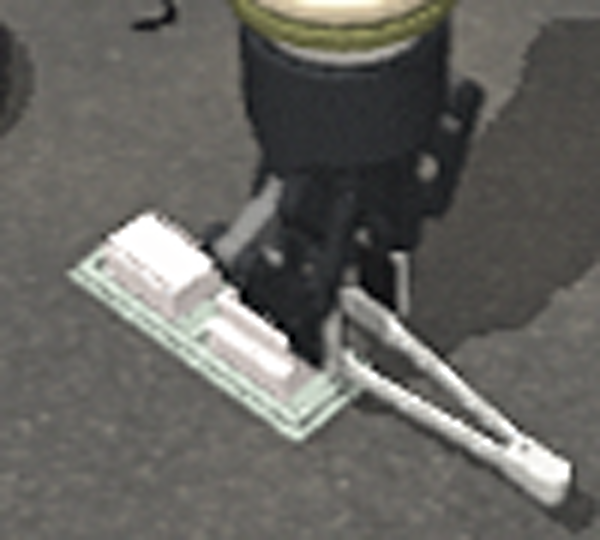

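Call:
arm_command --slide '[[0.001,0.003,0.02],[0.001,0.003,0.04],[0.001,0.003,0.06],[0.001,0.003,0.075],[0.001,0.003,0.085],[0.001,0.003,0.09],[0.001,0.003,0.09],[0.001,0.003,0.09]]' --rot '[[0,0,0],[0,0,0],[0,0,0],[0,0,0],[0,0,0],[0,0,0],[0,0,0],[0,0,0]]'

```text
t: 42.35
tcp_pos: [0.476, 0.0412, 0.0594]
eef_rot: [0.721, -0.693, 0.0, -0.0]
contact_force: [0.3, -0.2, -0.4]
gripper_width: 0.0307
```

Call:
arm_command --slide '[[0,0,0],[0,0,0],[0,0,0],[0,0,0],[0,0,0],[0,0,0],[0,0,0],[0,0,0]]' --rot '[[0,0,0],[0,0,0],[0,0,0],[0,0,0],[0,0,0],[0,0,0],[0,0,0],[0,0,0]]' --grip 33.7

```text
t: 43.35
tcp_pos: [0.476, 0.0411, 0.0593]
eef_rot: [0.721, -0.693, -0.0, -0.0]
contact_force: [0.4, 0.1, -0.3]
gripper_width: 0.0293
```

Call:
arm_command --slide '[[0,0,0],[0,0,0],[0,0,0],[0,0,0],[0,0,0],[0,0,0],[0,0,0],[0,0,0]]' --rot '[[0,0,0],[0,0,0],[0,0,0],[0,0,0],[0,0,0],[0,0,0],[0,0,0],[0,0,0]]'

```text
t: 44.35
tcp_pos: [0.476, 0.0412, 0.0594]
eef_rot: [0.721, -0.693, -0.0, -0.0]
contact_force: [-0.0, -0.1, -0.3]
gripper_width: 0.029
```

Run:
```python
from h import *
go(.4761,.0412,.060,-1.532)
snap("t",(260,170,360,260),(240,150,400,250))
```

```text
pos [0.476  0.0412 0.0594] ang -1.5319 slide [-0.    -0.001 -0.006] rot z 0.0 w 0.029015221071105348 f [-0.  -0.1 -0.3]
```

View pics/scene_t.png

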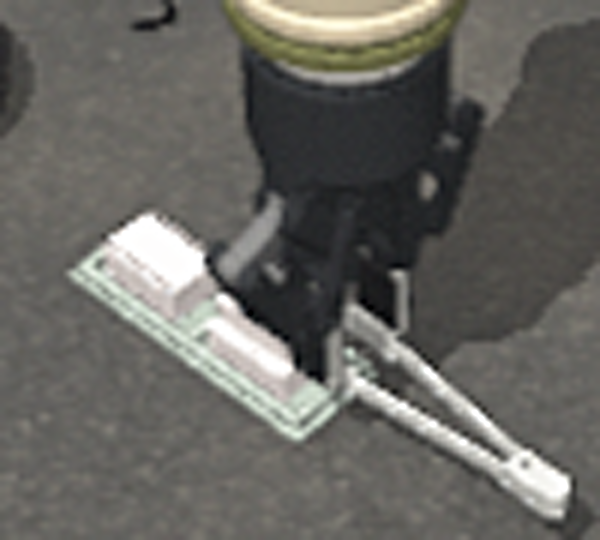

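View pics/scene_t_full.png

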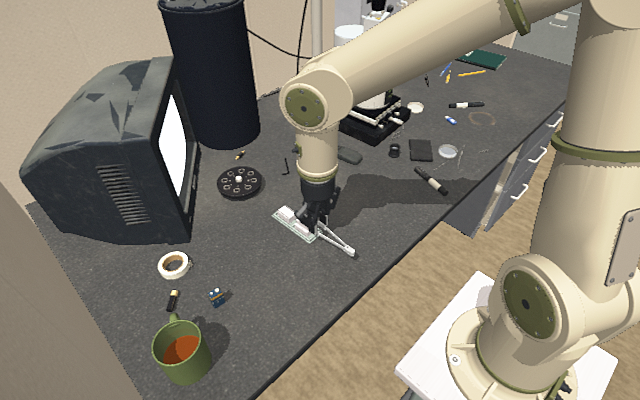

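Call:
arm_command --slide '[[0,0,0],[0,0,0],[0,0,0],[0,0,0],[0,0,0],[0,0,0],[0,0,0],[0,0,0]]' --rot '[[0,0,0],[0,0,0],[0,0,0],[0,0,0],[0,0,0],[0,0,0],[0,0,0],[0,0,0]]'

```text
t: 45.45
tcp_pos: [0.476, 0.0412, 0.0594]
eef_rot: [0.721, -0.693, -0.0, -0.0]
contact_force: [0.6, -0.5, -0.1]
gripper_width: 0.0288
```

Run:
```python
from h import *
go(.4761,.0412,.060,-1.532)
print(manip.finish_job())
```

```text
pos [0.476  0.0412 0.0594] ang -1.5319 slide [-0.    -0.001 -0.006] rot z 0.0 w 0.028839970802561808 f [ 0.6 -0.5 -0.1]
the job is handed in; nothing more can be done
None
```

I swapped the gauges: the narrow one is in the front seat and the wide one in the rear. I then picked up the tweezers and handed in at 45.5 s, still holding them over the narrow gauge. I could not confirm the tips over the lines by eye, because the left finger hides them from the scene camera and the wrist from the top camera.

**Position over the gauge:** I set this from the arm pose at which the gauge was released, since the jaws centre both the gauge and the tweezers. I estimate the underside of the tweezers at about 4 mm above the gauge top. The tail lay within about a pixel of where level tweezers would put it. The wrist force was near zero, so the tips are not touching.

**Gap:** The gap measured about 12 mm, with roughly 0.5 mm uncertainty, in a close-up at the same grip setting with the tips turned to the camera. That squeeze was only a calibration; I eased the grip for the way back and squeezed again over the gauge. The finger opening at the end read 28.8 mm against the nominal 29 mm, steady over the last two seconds.

**A reading that disagreed:** Hard grips on the gauges read about 2 mm narrower than their true width. I put this down to the fingers giving under load, because in the close-up the finger spacing fitted the reading at the tweezers' light load.

**Bystanders:** I did not touch the vial, the loupe, the battery or the turquoise copy. The vial, the loupe and the copy stood in their original places in the later pictures. I never identified the battery, so I have no check on it beyond having stayed away from everything else.

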